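Clamp a valve stem in the bench micrometer with the ratchet

ROBOT

A 7-joint arm with a two-finger parallel gripper is mounted at the origin on a cart in front of the work surface, level with it; the furniture and walls round the work are solid. World frame = base frame: x ahead of the robot, y to its left, z up, the work surface at z = 0. Lengths are in m, angles in rad, forces in N, time in s.
With the tool pointing down it reaches from about 0.4 to 0.85 m from the base axis. Payload 10.4 kg.
Tool frame: the origin (TCP) lies at the very end of the fingers, on their centre line; the grasp point (between the pads) lies 19 mm behind it (manip.grip_depth is the distance from the TCP to the grasp point, in m); z points along the fingers, y is the direction in which the jaws open and shut (so a half turn about z gives the same grasp; the last joint's range is limited). The gripper opens to 85 mm and grips with 20 to 120 N. Pads are 22 mm wide; open, the fingers measure 114 mm over their backs; the gripper's body (76 mm by 85 mm) begins 54 mm behind the grasp point. The pads swing forward as they close: fully open they stand 13 mm farther back than shut.
Start: joints at [-1.289, 0.332, -0.065, 1.46, 0.022, 1.35, -0.088], TCP at [0.188, 0.596, 0.201] pointing down, gripper open.
Joint ranges: [-2.6, 2.6], [-0.5, 2.12], [-1.47, 1.34], [0.16, 2.42], [-1.27, 4.41], [0.06, 2.06], [-2.6, 2.6]. Speed limits (rad/s): [2.22, 2.22, 2.79, 2.79, 3.14, 3.14, 3.14].

INTERFACE

Orientations are given as a unit quaternion [x, y, z, w].
In Python, from workcell import manip gives the robot as it stands.
- The arm moves only by the tool step_arm, never from a script. Its argument "motion" is a list of rows, each a list of 6 numbers: the shift along the tool's x, y, z in mm, then the turn, a rotation vector about the tool's x, y, z in degrees. A call has 1 to 20 rows; each row shifts and turns the pose as measured when the row begins, along the tool's axes as they then stand; what a row does not reach is not made up. A row lasts 1/8 s, in which the tool goes at most 62.5 mm and 10.7 degrees, less where a joint would pass 70% of its speed; a pose out of reach is approached as far as the arm can. A call with a gripper value outside its range is refused whole. "jaw" is the finger opening in mm, from 0 to 85.4, set as the call begins (left out, the last holds). The fingers move at their own pace and stop on an object; "force" is the grip in N (left out, the last holds). Time passes only in rows, so rows that do not move let the fingers close. It gives the time, the measured TCP pose, the force and the opening at its end, in the units of the state.
- manip.get_obs(): the state, without advancing time (a new reading comes with each control period).
- manip.camera(name): name is "scene" or "top" or "wrist"; returns the picture (384x512x3 uint8, blue, green, red); there is no depth.
- manip.camera_info(name): a dict with "camera_matrix" (3x3 intrinsics, pixels), "R" (3x3) and "t" (3): a world point X has camera coordinates R X + t. Camera axes: x right, y down, z forward; pixel columns grow to the right and rows downward; lengths in m; the calibration is good to about 2 mm. A picture is of the moment at which its call begins: read the wrist's pose just before it. camera_info takes no time and is no camera call; for the wrist camera it gives the pose at the moment of the call.
- manip.hand_in(): hands the job in, once; it reports no verdict.
The state is a dict: "clock": time; "joint_pos": joint angles; "joint_velocities": joint speeds; "tau": joint torques, N m; "position": TCP position; "ee_rot": TCP orientation; "ft_force": force on the tool from outside, world axes, zero at the start; "torque": the same for the moment, N m; "grip_width": opening from 0.0 (shut) to 1.0 (fully open).
Only numpy, scipy, OpenCV 4.12 (cv2) and the standard library are available. Lean on these libraries where they do the work, as an engineer would, in place of code of your own. Each camera call takes 0.05 s, during which the arm holds its last target.

TASK

Lay the long square-ended steel stem in the channel of the bench micrometer and slide it in under the spindle, gently, until it rests against the end stop. Then close the spindle on it by turning the small ratchet knob on top clockwise until you feel it slip; let it slip by roughly a tenth of a turn (never more than a sixth) and let go, leaving the stem clamped. Leave the other things where they are.

Things in the scene. Friction and masses are not known exactly. Their poses are not given: they have to be found in the camera images.
- gauge: Grey bench micrometer fixed to the worktop, 100 x 108 x 165 mm. Origin on the worktop under the spindle axis; z up, +x to its column at the back (x 30 to 56, y -18 to 26, up to z 98 mm), -y to the open end of its channel. Round boss (radius 16 mm, z 78 to 100) over the axis, the spindle hanging from it. A stem home against the stop has its centre at (0, -51, 51) mm.
- channel (a point): Middle of the channel's floor, at gauge (0, -44, 45) mm. The channel runs along the gauge's y from y -66 to -22 mm: 16 mm wide, walls 7 mm high, lips flared outward to z 58 mm, 34 mm wide overall. It stands on a rail 30 mm wide, top at z 45 mm, y -66 to +18 mm; beyond y -66 nothing is under the stem.
- end_stop: Small upright steel plate fixed on the rail's inner end, 26 mm wide, 22 mm tall; origin in the middle of its foot, at gauge (0, 17, 45) mm; its face towards the channel is at gauge y = +14 mm. Bears only a gentle push of the stem (under 25 N).
- spindle: Steel rod, 9 mm diameter, origin at the centre of its flat lower tip, on the gauge's axis; at the start the tip is 5 to 10.5 mm above the top of a stem lying on the rail. It sinks 5 mm for each radian that the thimble turns clockwise, must not press on the stem with more than 25 N, and stays where it is left.
- thimble_top (a point): Centre of the top of the aluminium thimble (36 mm diameter, z 101 to 125 mm), which turns on the gauge's vertical axis at constant height and drives the spindle; 0.095 N m turns it freely. Turned directly it has no slip and would crush the stem. x axis: towards its black index line.
- ratchet_grip (a point): Dark knurled ratchet knob above the thimble, 22 mm diameter, z 131 to 165 mm; point on its axis at z 150. Turned clockwise from above it carries the thimble (0.095 N m) till the spindle sits on the stem, then the torque climbs to 0.175 N m, where it slips (16 N on the stem). Turned back it opens. x axis: to its white line, which meets the black line until it slips; the angle between them is the slip.
- pin_center (a point): The long steel stem to be clamped: 130 mm long along its x axis, round (11 mm) in the middle and 12 x 12 mm square over 42 mm at each end, both ends alike, about 0.09 kg, lying flat on the worktop. The point is its centre, 6 mm over its underside.
- pin: The same long stem; origin on its underside, half-way along it, x axis along it.
- short_pin_center (a point): A shorter stem of the same kind, 70 mm long; leave it alone. Point at its centre, 6 mm over its underside.
- ptfe_tape: White roll of tape, 52 mm across, 15 mm tall, leave alone. Origin at the centre of its underside.
- ball_valve: Brass ball valve with a lever, 32 x 115 x 49 mm, leave alone. Origin at its underside.
- teaspoon: Metal teaspoon, 132 x 26 x 9 mm along its x, leave alone. Origin at the centre of its underside.
- cap_black: Black bottle cap, 57 mm across, 24 mm tall, leave alone. Origin at the centre of its underside.
- cap_grey: Grey bottle cap, 69 mm across, 24 mm tall, leave alone. Origin at the centre of its underside.
There are look-alikes about, which are no part of the job. Leave any purple look-alike of the pin alone.

How it is judged:
By the outcome, as a careful person would: the job done as asked, in the order asked, and still so for the second after the job is handed in, with the robot touching nothing.
It also fails if it takes over 69 s, if anything falls off the work surface, if the arm or the gripper's body presses on something with over 40 N, if the wrist force passes 120 N, or if a joint passes its speed limit or range.

## Working session

There is one attempt and no reset: what is moved stays moved. The work goes in short steps, Python scripts to look and compute and a tool call to move; the robot and the scene stay as the last step left them, time stands still between calls to the robot, and variables do not carry over. Pictures are saved under pics/ and viewed, and the job is handed in when it is done.

Besides the shell and the picture viewer there is one more tool, called as name(argument=value, ...) on one line, values as JSON. step_arm: Moves the arm, as the interface text tells. Its arguments: {"type":"object","properties":{"motion":{"type":"array"},"jaw":{"type":"number"},"force":{"type":"number"}},"required":["motion"]}

```bash
ls; mkdir -p pics
python3 - <<'E'
from workcell import manip
import cv2, numpy as np
print(manip.get_obs(), manip.grip_depth)
for n in ["scene","top","wrist"]:
    ci=manip.camera_info(n); im=manip.camera(n); cv2.imwrite(f"pics/{n}0.png",im); print(n,ci)
E
```

```text
pics
{'clock': 0.0, 'joint_pos': array([-1.28862712,  0.33286761, -0.0646942 ,  1.4609558 ,  0.02160083,
        1.34990326, -0.08851852]), 'joint_velocities': array([ 2.00821774e-04, -1.66286005e-03, -9.50563081e-04,  4.46486200e-04,
        1.52832797e-04,  1.63626621e-03,  5.08732198e-05]), 'tau': array([ 5.48429780e-04, -6.25458527e+01,  4.91993478e-02, -3.91593289e+01,
        1.60228007e-02,  1.00269145e-02, -2.17967460e-05]), 'position': array([0.18742894, 0.59578714, 0.2004117 ]), 'ee_rot': array([ 1.51796743e-01,  9.88411469e-01, -7.15409909e-04, -7.42545898e-05]), 'ft_force': array([-0.19356747,  0.51489728,  0.37259575]), 'torque': array([-0.01778896, -0.05632298,  0.0394075 ]), 'grip_width': 1.0018949723659618} 0.0187
scene {'camera_matrix': array([[377.53131428,   0.        , 250.08577806],
       [  0.        , 377.53131428, 188.90200562],
       [  0.        ,   0.        ,   1.        ]]), 'R': array([[ 0.61169297, -0.79093045,  0.01614702],
       [-0.50316394, -0.40472717, -0.76355875],
       [ 0.61045701,  0.45893892, -0.64553645]]), 't': array([-0.34974496,  0.34105605,  0.89265243])}
top {'camera_matrix': array([[351.06241307,   0.        , 254.75086617],
       [  0.        , 351.06241307, 197.52390347],
       [  0.        ,   0.        ,   1.        ]]), 'R': array([[ 0.01575025, -0.99986049,  0.00556217],
       [-0.9824058 , -0.01651016, -0.18602758],
       [ 0.18609346, -0.00253433, -0.98252878]]), 't': array([-0.0316566 ,  0.51701524,  1.13870707])}
wrist {'camera_matrix': array([[269.39404777,   0.        , 260.07199477],
       [  0.        , 269.39404777, 188.28037368],
       [  0.        ,   0.        ,   1.        ]]), 'R': array([[ 0.30085798,  0.95366679, -0.00203279],
       [ 0.90788194, -0.28576016,  0.30674341],
       [ 0.29195011, -0.09413174, -0.95179008]]), 't': array([-0.62486798, -0.03989445,  0.38198116])}
```

View pics/scene0.png

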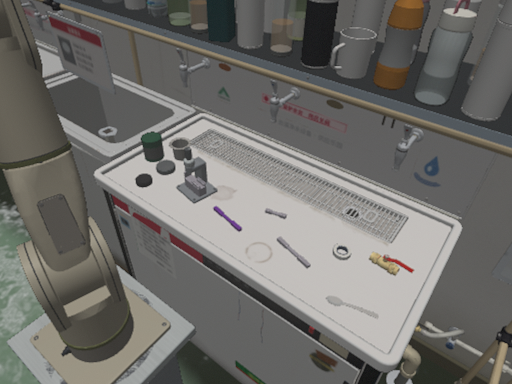

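View pics/top0.png

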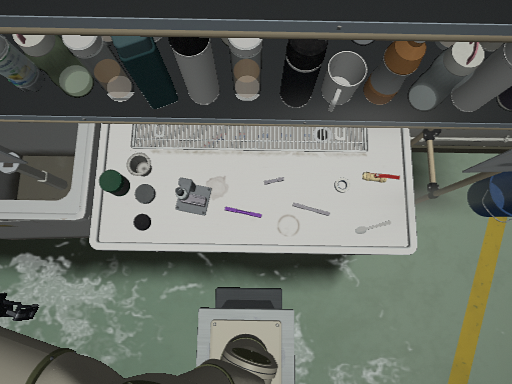

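View pics/wrist0.png

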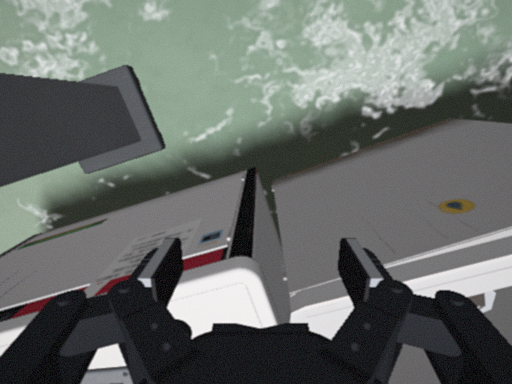

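The scene view shows the gauge near (197,180), the long stem near (293,251), the short stem near (275,213) and the purple one near (228,218). In the top view the gauge is near (190,195) and the long stem near (311,209). I'll zoom in next.

Run:
```python
import cv2, numpy as np
t=cv2.imread("pics/top0.png"); s=cv2.imread("pics/scene0.png")
a=cv2.resize(t[165:225,160:235],None,fx=7,fy=7,interpolation=cv2.INTER_CUBIC)
b=cv2.resize(t[165:245,210:340],None,fx=6,fy=6,interpolation=cv2.INTER_CUBIC)
c=cv2.resize(s[140:210,165:235],None,fx=8,fy=8,interpolation=cv2.INTER_CUBIC)
cv2.imwrite("pics/a.png",a);cv2.imwrite("pics/b.png",b);cv2.imwrite("pics/c.png",c)
```

```text
(no output)
```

View pics/a.png

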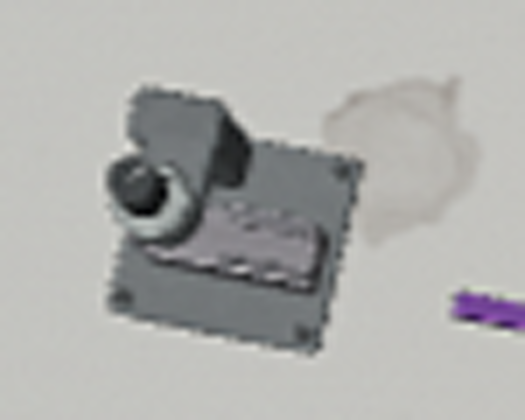

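View pics/b.png

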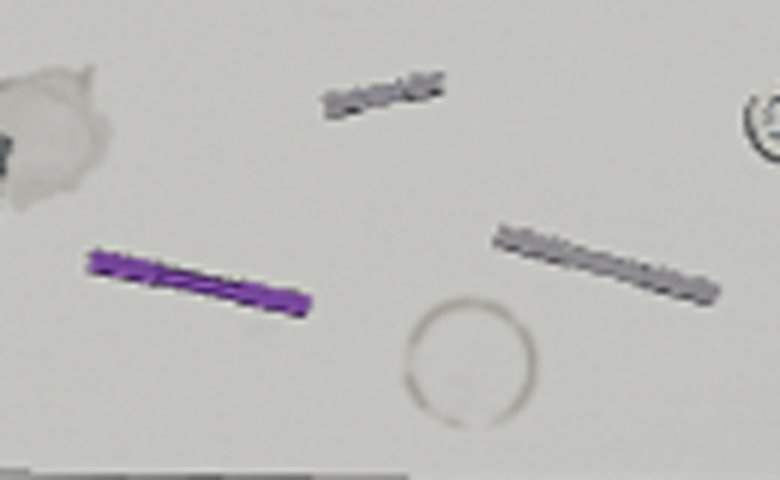

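View pics/c.png

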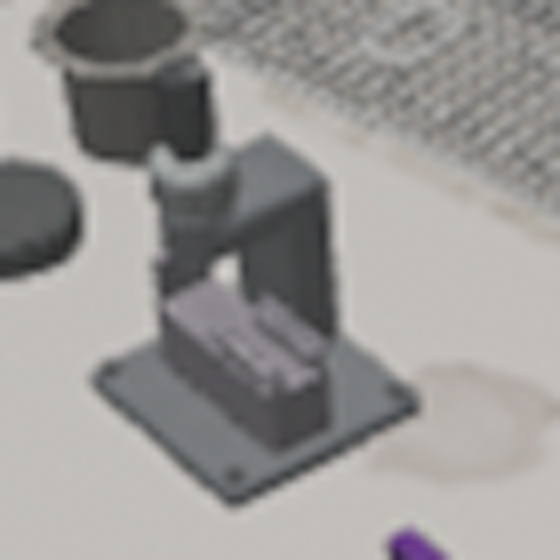

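```bash
cat > h.py <<'E'
from workcell import manip
import cv2, numpy as np
from scipy.spatial.transform import Rotation as Rot
def ray(ci,px,z):
    K=ci["camera_matrix"];R=np.array(ci["R"]);t=np.array(ci["t"])
    px=np.atleast_2d(np.asarray(px,float))
    d=(np.linalg.inv(K)@np.c_[px,np.ones(len(px))].T).T@R
    C=-R.T@t
    return C+d*((z-C[2])/d[:,2])[:,None]
def proj(ci,X):
    X=np.atleast_2d(X);c=X@np.array(ci["R"]).T+ci["t"];p=c@ci["camera_matrix"].T
    return p[:,:2]/p[:,2:]
E
python3 - <<'E'
from h import *
t=cv2.imread("pics/top0.png");ci=manip.camera_info("top")
g=cv2.cvtColor(t,cv2.COLOR_BGR2GRAY)
m=(g<165).astype(np.uint8)
n,l,st,ce=cv2.connectedComponentsWithStats(m)
for i in range(1,n):
    x,y,w,h,a=st[i]
    if a>25 and x>100 and x<405 and y>155 and y<245 and a<3000:
        c=cv2.findContours((l==i).astype(np.uint8),0,1)[0][0]
        r=cv2.minAreaRect(c); bp=cv2.boxPoints(r)
        W=ray(ci,bp,0.006); print(ce[i].round(1),a,ray(ci,ce[i],.006).round(4),"sides",np.linalg.norm(W[0]-W[1]).round(3),np.linalg.norm(W[1]-W[2]).round(3),W[:,:2].round(3).tolist())
# knob top by image a: knob dark at (140,188)/7 + (160,165)
print("knob",ray(ci,[160+140/7,165+188/7],.165))
print("sc", ray(manip.camera_info("scene"),[165+190/8,140+165/8],.125))
# baseplate corners
print(ray(ci,[[160+120/7,165+300/7],[160+318/7,165+352/7],[160+360/7,165+158/7]],.008))
# channel end corners z 0.058
E
```

```text
[379.6 176.7] 215 [[ 0.6082 -0.4657  0.006 ]] sides 0.034 0.132 [[0.596, -0.4], [0.63, -0.405], [0.616, -0.537], [0.582, -0.531]]
[192.  196.8] 1011 [[0.5246 0.1965 0.006 ]] sides 0.118 0.126 [[0.483, 0.27], [0.599, 0.249], [0.57, 0.126], [0.455, 0.149]]
[273.4 180.5] 81 [[ 0.588  -0.0884  0.006 ]] sides 0.071 0.016 [[0.588, -0.052], [0.604, -0.122], [0.589, -0.125], [0.572, -0.056]]
[337.  188.2] 26 [[ 0.5638 -0.313   0.006 ]] sides 0.019 0.05 [[0.578, -0.292], [0.59, -0.307], [0.551, -0.337], [0.539, -0.323]]
[342.4 183.9] 40 [[ 0.5799 -0.3324  0.006 ]] sides 0.032 0.033 [[0.594, -0.314], [0.594, -0.346], [0.562, -0.345], [0.561, -0.313]]
[144.7 193.5] 340 [[0.5335 0.3628 0.006 ]] sides 0.068 0.072 [[0.533, 0.412], [0.584, 0.367], [0.534, 0.314], [0.484, 0.36]]
[310.8 208.8] 156 [[ 0.4889 -0.2193  0.006 ]] sides 0.016 0.133 [[0.499, -0.152], [0.514, -0.156], [0.48, -0.285], [0.465, -0.281]]
[242.4 211.7] 161 [[0.4747 0.019  0.006 ]] sides 0.015 0.133 [[0.48, 0.085], [0.495, 0.082], [0.47, -0.048], [0.455, -0.045]]
[141.8 221.8] 247 [[0.4337 0.3655 0.006 ]] sides 0.057 0.061 [[0.432, 0.406], [0.475, 0.368], [0.434, 0.323], [0.392, 0.362]]
[380.6 224.1] 54 [[ 0.4392 -0.4607  0.006 ]] sides 0.073 0.014 [[0.432, -0.42], [0.455, -0.489], [0.441, -0.493], [0.419, -0.424]]
[360.5 230.4] 50 [[ 0.4164 -0.3899  0.006 ]] sides 0.045 0.021 [[0.428, -0.371], [0.428, -0.416], [0.408, -0.416], [0.407, -0.371]]
knob [[0.50917434 0.20531727 0.165     ]]
sc [[0.50669434 0.2015488  0.125     ]]
[[0.48406664 0.24581457 0.008     ]
 [0.45967223 0.14649192 0.008     ]
 [0.55820431 0.12952658 0.008     ]]
```

```bash
cat >> h.py <<'E'
def goto(pos,yaw=None,tilt=True):
    """print tool-frame total shift to reach pos, and rotvec needed for tool-down with tool x at yaw (deg, mod 180 not applied)"""
    o=manip.get_obs();R=Rot.from_quat(o["ee_rot"])
    d=R.inv().apply(np.array(pos)-o["position"])*1000
    x=R.as_matrix()[:,0]; cy=np.degrees(np.arctan2(x[1],x[0]))
    print("t",round(o["clock"],2),"pos",o["position"].round(4),"yaw",round(cy,2),"tilt",R.as_matrix()[:,2].round(4),"j",o["joint_pos"].round(2))
    print(" shift tool mm",d.round(1))
    if yaw is not None:
        a=np.radians(yaw); X=np.array([np.cos(a),np.sin(a),0]);Z=np.array([0,0,-1.]);Y=np.cross(Z,X)
        T=Rot.from_matrix(np.c_[X,Y,Z]); rv=(R.inv()*T).as_rotvec(degrees=True)
        d2=T.inv().apply(np.array(pos)-o["position"])*1000
        print(" rotvec deg",rv.round(2)," shift after turn",d2.round(1))
E
python3 -c "
from h import *
goto([0.489,0.126,0.25],76)"
```

```text
t 0.15 pos [0.1875 0.5959 0.2006] yaw 162.53 tilt [-3.e-04 -1.e-03 -1.e+00] j [-1.29  0.33 -0.06  1.46  0.02  1.35 -0.09]
 shift tool mm [-428.7 -357.8  -49. ]
 rotvec deg [-5.000e-02  5.000e-02  8.653e+01]  shift after turn [-383.   406.2  -49.4]
```

step_arm(motion=[[0, 0, -6, 0, 0, 9.6], [0, 0, -6, 0, 0, 9.6], [0, 0, -6, 0, 0, 9.6], [0, 0, -6, 0, 0, 9.6], [0, 0, -6, 0, 0, 9.6], [0, 0, -6, 0, 0, 9.6], [0, 0, -6, 0, 0, 9.6], [0, 0, -6, 0, 0, 9.6], [0, 0, -2, 0, 0, 9.6]])

```text
clock: 1.27
position: [0.1871, 0.5943, 0.2485]
ee_rot: [0.802, 0.597, -0.003, 0.002]
ft_force: [0.3, 0.3, 0.4]
grip_width: 1.004
```

step_arm(motion=[[-38, 41, 0, 0, 0, 0], [-38, 41, 0, 0, 0, 0], [-38, 41, 0, 0, 0, 0], [-38, 41, 0, 0, 0, 0], [-38, 41, 0, 0, 0, 0], [-38, 41, 0, 0, 0, 0], [-38, 41, 0, 0, 0, 0], [-38, 41, 0, 0, 0, 0], [-38, 41, 0, 0, 0, 0], [-38, 41, 0, 0, 0, 0]])

```text
clock: 2.52
position: [0.4752, 0.0998, 0.2494]
ee_rot: [0.801, 0.599, -0.004, 0.002]
ft_force: [0.5, 0.8, -0.0]
grip_width: 0.998
```

Run:
```python
from h import *
goto([0.489,0.126,0.25],76)
ci=manip.camera_info("wrist");im=manip.camera("wrist");cv2.imwrite("pics/w1.png",im);np.save("w1.npy",ci,allow_pickle=True)
```

```text
t 2.52 pos [0.4752 0.0998 0.2494] yaw 73.64 tilt [-0.0036 -0.0077 -1.    ] j [-0.93 -0.03  0.62  1.77  0.02  1.41 -0.6 ]
 shift tool mm [29.   5.9 -0.8]
 rotvec deg [-0.09  0.48 -2.36]  shift after turn [28.8  7.1 -0.6]
```

View pics/w1.png

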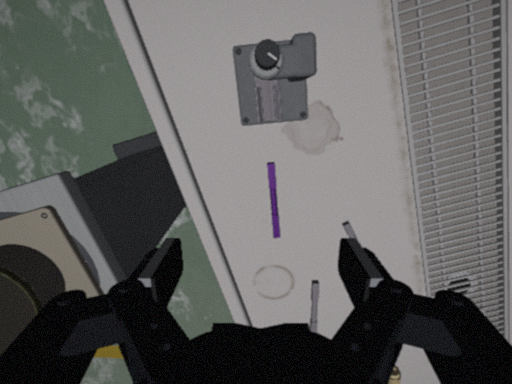

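Run:
```python
from h import *
goto([0.477,-0.264,0.13],75.2)
```

```text
t 2.58 pos [0.4782 0.0921 0.2498] yaw 73.16 tilt [-0.0017 -0.0097 -1.    ] j [-0.93 -0.03  0.63  1.76  0.03  1.4  -0.59]
 shift tool mm [-340.   101.8  123.3]
 rotvec deg [ 0.06  0.56 -2.04]  shift after turn [-344.6   89.8  119.8]
```

step_arm(motion=[[-40, 12, 8, 0, 0.5, -2], [-43, 11, 14, 0, 0, 0], [-43, 11, 14, 0, 0, 0], [-43, 11, 14, 0, 0, 0], [-43, 11, 14, 0, 0, 0], [-43, 11, 14, 0, 0, 0], [-43, 11, 14, 0, 0, 0], [-30, 8, 14, 0, 0, 0], [0, 0, 0, 0, 0, 0]])

```text
clock: 3.7
position: [0.4747, -0.2588, 0.1406]
ee_rot: [0.793, 0.61, 0.001, 0.001]
ft_force: [0.3, 0.8, 0.4]
grip_width: 1.003
```

Run:
```python
from h import *
goto([0.477,-0.264,0.13],75.2)
ci=manip.camera_info("wrist");im=manip.camera("wrist");cv2.imwrite("pics/w2.png",im);np.save("w2.npy",ci,allow_pickle=True)
```

```text
t 3.7 pos [ 0.4747 -0.2588  0.1406] yaw 75.11 tilt [ 1.8e-03 -5.0e-04 -1.0e+00] j [-0.43  0.27  0.99  1.81 -0.25  1.19  0.37]
 shift tool mm [-4.4  3.5 10.6]
 rotvec deg [ 0.11  0.   -0.09]  shift after turn [-4.4  3.5 10.6]
```

View pics/w2.png

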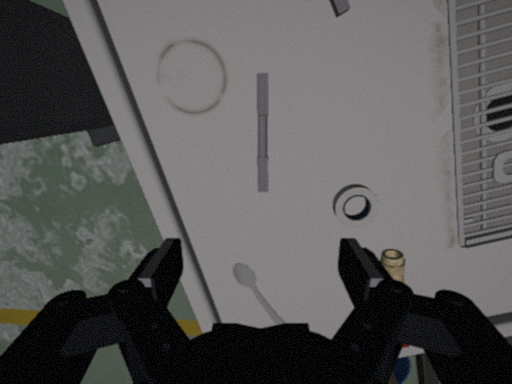

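The long stem is clear, running from (262,73) to (263,191). I'll measure it now.

```bash
cat >> h.py <<'E'
def stem(im,ci,z,roi,thr=150):
    g=cv2.cvtColor(im,cv2.COLOR_BGR2GRAY); x0,y0,x1,y1=roi
    med=np.median(g[y0:y1,x0:x1]); m=np.zeros_like(g); m[y0:y1,x0:x1]=(g[y0:y1,x0:x1]<med*0.82)
    n,l,st,ce=cv2.connectedComponentsWithStats(m); i=1+np.argmax(st[1:,4])
    c=cv2.findContours((l==i).astype(np.uint8),0,1)[0]; c=max(c,key=cv2.contourArea)
    r=cv2.minAreaRect(c);bp=cv2.boxPoints(r);W=ray(ci,bp,z)
    if np.linalg.norm(W[0]-W[1])<np.linalg.norm(W[1]-W[2]): W=np.roll(W,-1,0)
    e1=(W[0]+W[3])/2;e2=(W[1]+W[2])/2;d=e1-e2
    if d[1]<0:d=-d
    print("rect",r,"center",W.mean(0).round(4),"yaw",np.degrees(np.arctan2(d[1],d[0])).round(2),"L",np.linalg.norm(d).round(4),"W",np.linalg.norm(W[1]-W[2]).round(4))
    return W.mean(0),d/np.linalg.norm(d)
E
python3 - <<'E'
from h import *
ci=np.load("w2.npy",allow_pickle=True).item();im=cv2.imread("pics/w2.png")
c,d=stem(im,ci,0.010,(235,60,290,205))
g=c-0.047*d; print(g)
goto([g[0],g[1],0.003],np.degrees(np.arctan2(d[1],d[0])))
E
```

```text
rect ((262.5, 132.0), (118.0, 11.0), 90.0) center [ 0.4885 -0.2184  0.01  ] yaw 75.22 L 0.1299 W 0.0131
[ 0.47651508 -0.26386187  0.01      ]
t 3.75 pos [ 0.4754 -0.2576  0.1411] yaw 75.2 tilt [ 2.6e-03  1.0e-04 -1.0e+00] j [-0.43  0.27  0.99  1.81 -0.25  1.19  0.37]
 shift tool mm [ -5.9   2.3 138.1]
 rotvec deg [ 0.14 -0.04 -0.02]  shift after turn [ -5.8   2.7 138.1]
```

step_arm(motion=[[-3, 1, 20, 0, 0, 0], [-3, 1, 25, 0, 0, 0], [0, 0, 25, 0, 0, 0], [0, 0, 25, 0, 0, 0], [0, 0, 20, 0, 0, 0], [0, 0, 5, 0, 0, 0], [0, 0, 0, 0, 0, 0]], jaw=40, force=40)

```text
clock: 4.62
position: [0.4788, -0.2551, 0.0145]
ee_rot: [0.789, 0.615, 0.003, -0.001]
ft_force: [0.0, 0.4, 0.6]
grip_width: 0.468
```

Run:
```python
from h import *
goto([0.4765,-0.2639,0.003],75.2)
im=manip.camera("wrist");cv2.imwrite("pics/w3.png",im)
```

```text
t 4.62 pos [ 0.4788 -0.2551  0.0145] yaw 75.85 tilt [ 0.0041  0.0054 -1.    ] j [-0.31  0.46  0.87  1.91 -0.43  0.96  0.52]
 shift tool mm [-9.2 -0.1 11.4]
 rotvec deg [ 0.15 -0.36  0.65]  shift after turn [-9.1  0.1 11.5]
```

View pics/w3.png

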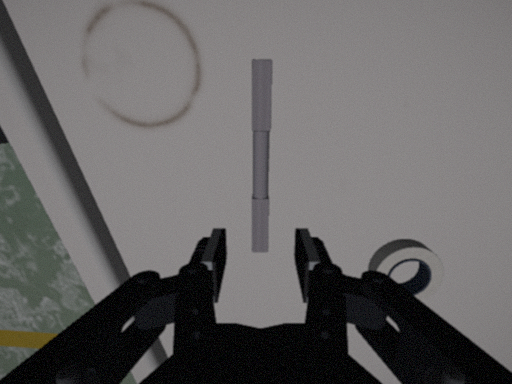

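step_arm(motion=[[-5, 0, 5, 0, 0, 0.6], [-4, 0, 4, 0, 0, 0], [0, 0, 1, 0, 0, 0]])

```text
clock: 5.05
position: [0.4777, -0.2647, 0.0055]
ee_rot: [0.792, 0.61, 0.004, 0.0]
ft_force: [0.3, -0.4, -0.0]
grip_width: 0.469
```

Run:
```python
from h import *
goto([0.4765,-0.2639,0.003],75.2); print(manip.get_obs()["ft_force"])
```

```text
t 5.05 pos [ 0.4777 -0.2647  0.0055] yaw 75.23 tilt [ 0.0073  0.0048 -1.    ] j [-0.28  0.48  0.86  1.91 -0.46  0.95  0.54]
 shift tool mm [ 0.5 -1.4  2.5]
 rotvec deg [ 0.33 -0.37  0.03]  shift after turn [ 0.5 -1.4  2.5]
[ 0.28752229 -0.35163171 -0.00102568]
```

step_arm(motion=[[0, -1.4, 2.2, 0.3, -0.3, 0], [0, 0, 0, 0, 0, 0]])

```text
clock: 5.3
position: [0.4762, -0.2645, 0.0032]
ee_rot: [0.792, 0.61, 0.0, -0.0]
ft_force: [-0.1, -0.5, 0.1]
grip_width: 0.469
```

step_arm(motion=[[0, 0, 0, 0, 0, 0], [0, 0, 0, 0, 0, 0], [0, 0, 0, 0, 0, 0], [0, 0, 0, 0, 0, 0], [0, 0, 0, 0, 0, 0]], jaw=0, force=60)

```text
clock: 5.92
position: [0.4765, -0.2643, 0.0034]
ee_rot: [0.792, 0.61, 0.001, -0.0]
ft_force: [-0.8, 0.0, -0.5]
grip_width: -0.001
```

Run:
```python
from h import *
im=manip.camera("wrist");cv2.imwrite("pics/w4.png",im)
```

```text
(no output)
```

View pics/w4.png

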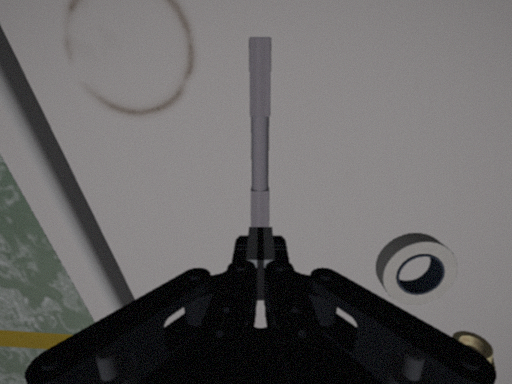

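Run:
```python
import cv2,numpy as np
im=cv2.imread("pics/w4.png")[170:340,200:320]
im=cv2.resize(np.clip(im.astype(float)*1.8,0,255).astype(np.uint8),None,fx=3.5,fy=3.5,interpolation=cv2.INTER_CUBIC);cv2.imwrite("pics/w4z.png",im)
```

```text
(no output)
```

View pics/w4z.png

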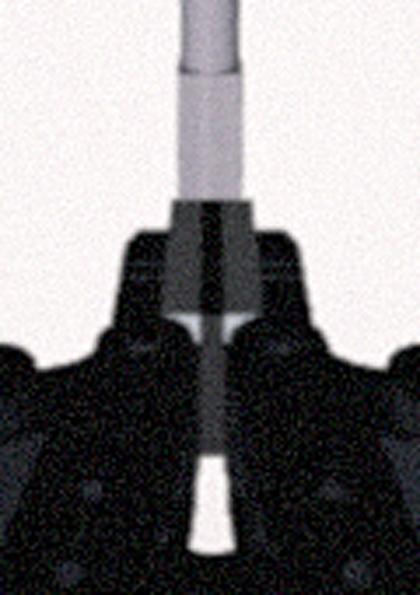

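Run:
```python
from h import *
ci=manip.camera_info("wrist")
goto([0.4765,-0.2639,0.003],75.2)
print(ray(ci,[[260,38],[260,117],[260,190],[260,227]],.012).round(4))
o=manip.get_obs();print(proj(ci,[o["position"],[0.4765,-0.2639,0.022]]))
```

```text
t 5.97 pos [ 0.4765 -0.2643  0.0034] yaw 75.23 tilt [ 9.e-04  9.e-04 -1.e+00] j [-0.28  0.49  0.86  1.91 -0.45  0.95  0.53]
 shift tool mm [ 0.4 -0.1  0.4]
 rotvec deg [ 0.03 -0.06  0.03]  shift after turn [ 0.4 -0.1  0.4]
[[ 0.5049 -0.1557  0.012 ]
 [ 0.4942 -0.1962  0.012 ]
 [ 0.4825 -0.2403  0.012 ]
 [ 0.4758 -0.2658  0.012 ]]
[[260.42104879 219.5139039 ]
 [260.34466057 231.08592909]]
```

Run:
```python
from h import *
ci=manip.camera_info("wrist");o=manip.get_obs();R=Rot.from_quat(o["ee_rot"])
for k in (0,.005,.01,.015,.02,.025,.03,.04):
    for xx in (0.0,.011):
        print(k,xx,proj(ci,o["position"]+R.apply([[xx,-.02,-k],[xx,.02,-k],[xx,0,-k]])).round(1).tolist())
```

```text
0 0.0 [[232.0, 219.5], [288.8, 219.5], [260.4, 219.5]]
0 0.011 [[231.5, 205.0], [289.3, 204.9], [260.4, 205.0]]
0.005 0.0 [[231.3, 222.6], [289.5, 222.5], [260.4, 222.5]]
0.005 0.011 [[230.8, 207.7], [290.1, 207.6], [260.4, 207.7]]
0.01 0.0 [[230.6, 225.8], [290.3, 225.7], [260.5, 225.7]]
0.01 0.011 [[230.0, 210.6], [290.9, 210.5], [260.4, 210.5]]
0.015 0.0 [[229.8, 229.1], [291.1, 229.1], [260.5, 229.1]]
0.015 0.011 [[229.2, 213.6], [291.7, 213.5], [260.5, 213.5]]
0.02 0.0 [[229.0, 232.7], [292.0, 232.6], [260.5, 232.7]]
0.02 0.011 [[228.3, 216.7], [292.6, 216.7], [260.5, 216.7]]
0.025 0.0 [[228.1, 236.5], [292.9, 236.4], [260.5, 236.4]]
0.025 0.011 [[227.4, 220.1], [293.6, 220.0], [260.5, 220.1]]
0.03 0.0 [[227.1, 240.4], [293.9, 240.3], [260.5, 240.4]]
0.03 0.011 [[226.4, 223.7], [294.6, 223.6], [260.5, 223.6]]
0.04 0.0 [[225.1, 249.1], [296.1, 249.0], [260.6, 249.1]]
0.04 0.011 [[224.3, 231.5], [296.9, 231.4], [260.6, 231.5]]
```

Run:
```python
from h import *
ci=manip.camera_info("scene");o=manip.get_obs()
im=manip.camera("scene");p=proj(ci,[o["position"],[*o["position"][:2],0.0187+.0034],[*o["position"][:2],0.012]]);print(p)
u,v=p[0].astype(int)
c=im[v-50:v+40,u-60:u+60];cv2.imwrite("pics/s4.png",cv2.resize(c,None,fx=6,fy=6,interpolation=cv2.INTER_CUBIC)); print(u-60,v-50)
```

```text
[[303.79953532 262.15399929]
 [304.52768868 257.85010105]
 [304.13268759 260.18483516]]
243 212
```

View pics/s4.png

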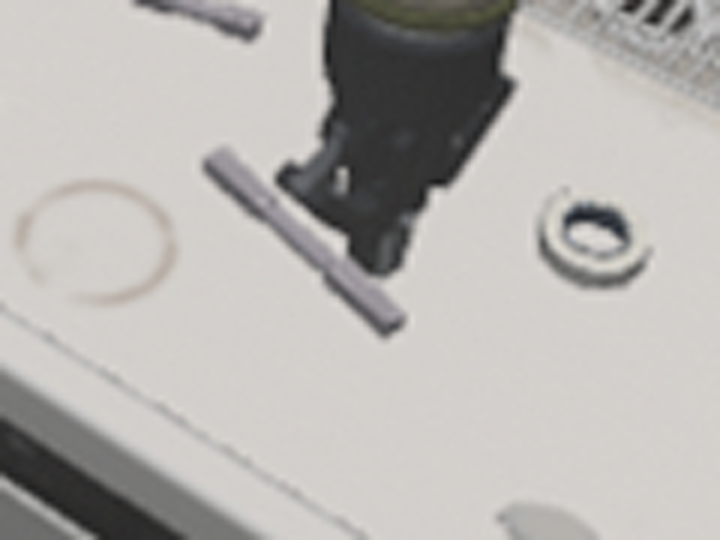

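Run:
```python
from h import *
cs=manip.camera_info("scene");cw=manip.camera_info("wrist");o=manip.get_obs();R=Rot.from_quat(o["ee_rot"])
def P(c): return c["camera_matrix"]@np.c_[c["R"],c["t"]]
X=cv2.triangulatePoints(P(cs),P(cw),np.array([[304.5],[257.5]]),np.array([[260.5],[228.]]));X=(X[:3]/X[3]).ravel()
print(X, R.inv().apply(X-o["position"]), proj(cs,X),proj(cw,X))
```

```text
[ 0.47769464 -0.26299397  0.02129681] [ 0.001597    0.0008314  -0.01792063] [[304.31991467 257.54431137]] [[261.794037   228.91573698]]
```

The fingers closed in the air above the stem. In both views the tips sit about 18 mm higher than the reported TCP. The stem hasn't moved, so I'll reopen and go lower, watching the force.

step_arm(motion=[[0, 0, 0, 0, 0, 0], [0, 0, 0, 0, 0, 0], [0, 0, 0, 0, 0, 0]], jaw=32)

```text
clock: 6.4
position: [0.4765, -0.2644, 0.0034]
ee_rot: [0.792, 0.61, 0.001, -0.0]
ft_force: [-0.6, 0.8, -0.3]
grip_width: 0.376
```

step_arm(motion=[[0, 0, 3, 0, 0, 0], [0, 0, 3, 0, 0, 0], [0, 0, 0, 0, 0, 0]])

```text
clock: 6.78
position: [0.4764, -0.2642, -0.0032]
ee_rot: [0.792, 0.61, 0.001, -0.0]
ft_force: [-0.7, -0.0, -0.4]
grip_width: 0.376
```

step_arm(motion=[[0, 0, 3, 0, 0, 0], [0, 0, 2, 0, 0, 0], [0, 0, 0, 0, 0, 0]])

```text
clock: 7.15
position: [0.4763, -0.2642, -0.0086]
ee_rot: [0.792, 0.61, 0.0, -0.0]
ft_force: [0.2, 0.7, 0.7]
grip_width: 0.375
```

Run:
```python
from h import *
goto([0.4765,-0.2639,-0.01],75.2)
im=manip.camera("wrist");cv2.imwrite("pics/w5.png",im)
ci=manip.camera_info("scene")
im2=manip.camera("scene")[212:302,243:363];cv2.imwrite("pics/s5.png",np.vstack([cv2.resize(im2,None,fx=4,fy=4,interpolation=cv2.INTER_CUBIC),cv2.resize(im[150:300,180:340],(480,300))[:240]]))
```

```text
t 7.15 pos [ 0.4763 -0.2642 -0.0086] yaw 75.23 tilt [ 5.e-04  1.e-03 -1.e+00] j [-0.27  0.51  0.84  1.92 -0.47  0.93  0.55]
 shift tool mm [0.3 0.1 1.4]
 rotvec deg [ 0.01 -0.06  0.03]  shift after turn [0.3 0.1 1.4]
```

View pics/s5.png

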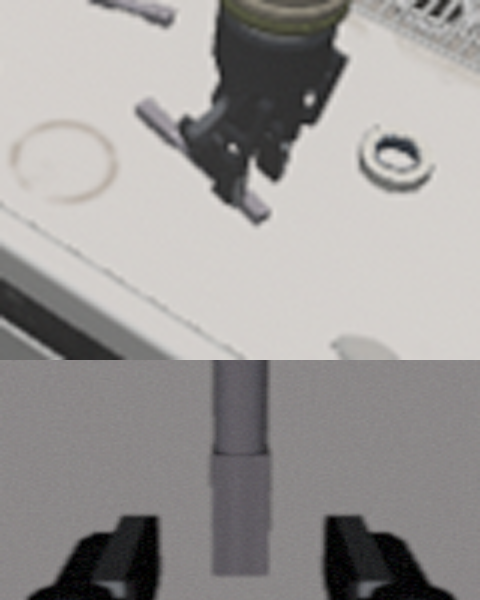

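step_arm(motion=[[0, 0, 3, 0, 0, 0], [0, 0, 2, 0, 0, 0], [0, 0, 0, 0, 0, 0]])

```text
clock: 7.62
position: [0.4765, -0.2643, -0.0137]
ee_rot: [0.792, 0.61, 0.001, -0.0]
ft_force: [-0.4, -0.1, 0.8]
grip_width: 0.377
```

step_arm(motion=[[0, 0, 0, 0, 0, 0], [0, 0, 0, 0, 0, 0], [0, 0, 0, 0, 0, 0], [0, 0, 0, 0, 0, 0], [0, 0, 0, 0, 0, 0]], jaw=0, force=40)

```text
clock: 8.25
position: [0.4766, -0.2643, -0.0136]
ee_rot: [0.792, 0.61, 0.001, 0.0]
ft_force: [-0.2, -0.1, -0.7]
grip_width: 0.005
```

Run:
```python
from h import *
goto([0.4765,-0.2639,-0.01],75.2);print(manip.get_obs()["ft_force"])
im=manip.camera("wrist");cv2.imwrite("pics/w6.png",im)
im2=manip.camera("scene")[212:302,243:363];cv2.imwrite("pics/s6.png",np.vstack([cv2.resize(im2,None,fx=4,fy=4,interpolation=cv2.INTER_CUBIC),cv2.resize(im[150:300,180:340],(480,300))[:240]]))
```

```text
t 8.25 pos [ 0.4766 -0.2643 -0.0136] yaw 75.23 tilt [ 1.1e-03  8.0e-04 -1.0e+00] j [-0.26  0.51  0.84  1.92 -0.48  0.92  0.55]
 shift tool mm [ 0.4 -0.2 -3.6]
 rotvec deg [ 0.05 -0.06  0.03]  shift after turn [ 0.4 -0.2 -3.6]
[-0.23408129 -0.06239137 -0.67186245]
```

View pics/s6.png

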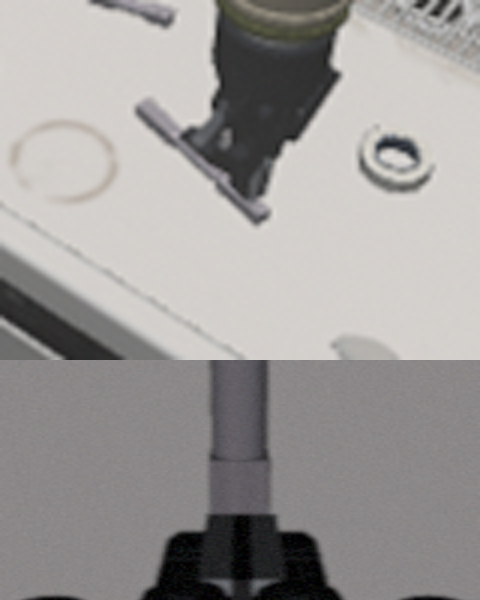

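step_arm(motion=[[0, 0, 0, 0, 0, 0], [0, 0, 0, 0, 0, 0], [0, 0, 0, 0, 0, 0]], jaw=30)

```text
clock: 8.72
position: [0.4766, -0.2643, -0.0136]
ee_rot: [0.792, 0.61, 0.001, -0.0]
ft_force: [0.2, 0.8, 0.3]
grip_width: 0.354
```

step_arm(motion=[[0, 0, 3, 0, 0, 0], [0, 0, 2, 0, 0, 0], [0, 0, 0, 0, 0, 0]])

```text
clock: 9.1
position: [0.4765, -0.2643, -0.0191]
ee_rot: [0.792, 0.61, 0.001, -0.0]
ft_force: [-0.1, -1.1, -0.7]
grip_width: 0.35
```

step_arm(motion=[[0, 0, 2, 0, 0, 0], [0, 0, 1, 0, 0, 0], [0, 0, 0, 0, 0, 0]])

```text
clock: 9.48
position: [0.4765, -0.2643, -0.0223]
ee_rot: [0.792, 0.61, 0.001, -0.0]
ft_force: [0.5, -0.1, -0.3]
grip_width: 0.352
```

step_arm(motion=[[0, 0, 0, 0, 0, 0], [0, 0, 0, 0, 0, 0], [0, 0, 0, 0, 0, 0], [0, 0, 0, 0, 0, 0], [0, 0, 0, 0, 0, 0]], jaw=0, force=40)

```text
clock: 10.1
position: [0.4767, -0.2643, -0.0221]
ee_rot: [0.792, 0.61, 0.001, 0.0]
ft_force: [0.0, 0.5, 1.1]
grip_width: 0.114
```

Run:
```python
from h import *
goto([0.4765,-0.2639,-0.01],75.2);print(manip.get_obs()["ft_force"])
im=manip.camera("wrist");cv2.imwrite("pics/w7.png",im)
im2=manip.camera("scene")[212:302,243:363];cv2.imwrite("pics/s7.png",np.vstack([cv2.resize(im2,None,fx=4,fy=4,interpolation=cv2.INTER_CUBIC),cv2.resize(im[150:300,180:340],(480,300))[:240]]))
```

```text
t 10.1 pos [ 0.4767 -0.2643 -0.0221] yaw 75.24 tilt [ 1.1e-03  8.0e-04 -1.0e+00] j [-0.25  0.53  0.82  1.92 -0.49  0.9   0.56]
 shift tool mm [  0.4  -0.3 -12.1]
 rotvec deg [ 0.05 -0.06  0.04]  shift after turn [  0.4  -0.3 -12.1]
[0.03358712 0.5062612  1.11528536]
```

View pics/s7.png

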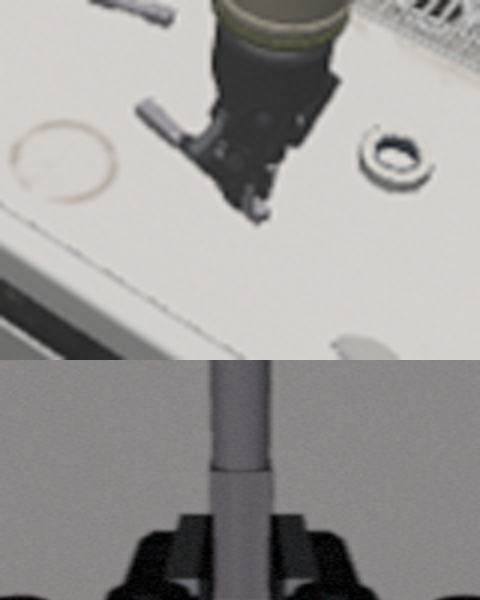

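step_arm(motion=[[0, 0, 0, 0, 0, 0], [0, 0, 0, 0, 0, 0], [0, 0, 2, 0, 0, 0], [0, 0, 1, 0, 0, 0]], jaw=24)

```text
clock: 10.7
position: [0.4766, -0.2643, -0.0254]
ee_rot: [0.792, 0.61, 0.001, 0.0]
ft_force: [0.3, -0.3, -1.0]
grip_width: 0.276
```

step_arm(motion=[[0, 0, 0, 0, 0, 0], [0, 0, 0, 0, 0, 0], [0, 0, 0, 0, 0, 0], [0, 0, 0, 0, 0, 0]], jaw=0, force=50)

```text
clock: 11.2
position: [0.4767, -0.2643, -0.0253]
ee_rot: [0.792, 0.61, 0.001, -0.0]
ft_force: [-0.1, 1.0, 1.5]
grip_width: 0.118
```

step_arm(motion=[[0, 0, -10, 0, 0, 0], [0, 0, -20, 0, 0, 0], [0, 0, -35, 0, 0, 0], [0, 0, -45, 0, 0, 0], [0, 0, -45, 0, 0, 0], [0, 0, -45, 0, 0, 0], [0, 0, -25, 0, 0, 0], [0, 0, 0, 0, 0, 0]])

```text
clock: 12.2
position: [0.4749, -0.2666, 0.2149]
ee_rot: [0.794, 0.608, 0.002, 0.001]
ft_force: [-0.0, 0.2, -1.3]
grip_width: 0.12
```

Run:
```python
from h import *
goto([0.524,0.08,0.25],76);print(manip.get_obs()["ft_force"])
im=manip.camera("wrist");cv2.imwrite("pics/w8.png",im)
```

```text
t 12.2 pos [ 0.4749 -0.2666  0.2149] yaw 74.96 tilt [ 5.4e-03  9.0e-04 -1.0e+00] j [-0.47  0.21  1.04  1.7  -0.19  1.33  0.34]
 shift tool mm [347.6 -42.4 -34.5]
 rotvec deg [ 0.28 -0.13 -1.04]  shift after turn [348.2 -36.2 -35.1]
[-0.03734791  0.20866463 -1.34463266]
```

View pics/w8.png

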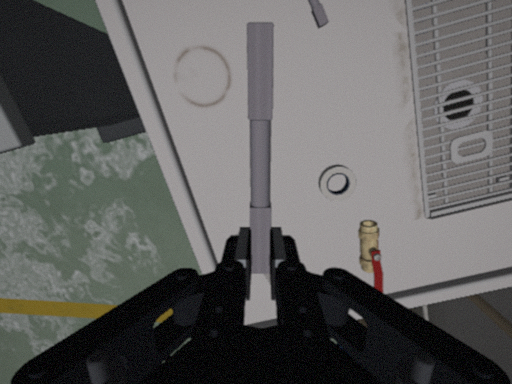

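The stem is held straight, from (260,24) to (260,270). Next I'll go to a viewing position over the gauge, offset sideways.

step_arm(motion=[[25, -3, -4, 0, 0, -1], [40, -4, -5, 0.3, 0, 0], [43, -4, -5, 0, 0, 0], [43, -4, -5, 0, 0, 0], [43, -4, -5, 0, 0, 0], [43, -4, -5, 0, 0, 0], [43, -4, -4, 0, 0, 0], [35, -4, 0, 0, 0, 0], [15, -3, 0, 0, 0, 0], [0, 0, 0, 0, 0, 0], [0, 0, 0, 0, 0, 0]])

```text
clock: 13.62
position: [0.5165, 0.0673, 0.2395]
ee_rot: [0.791, 0.612, -0.007, -0.005]
ft_force: [-0.1, -0.4, 0.5]
grip_width: 0.12
```

Run:
```python
from h import *
goto([0.524,0.08,0.25],76);print(manip.get_obs()["ft_force"],manip.get_obs()["joint_velocities"].round(3))
ci=manip.camera_info("wrist");im=manip.camera("wrist");cv2.imwrite("pics/w9.png",im);np.save("w9.npy",ci,allow_pickle=True)
```

```text
t 13.62 pos [0.5165 0.0673 0.2395] yaw 75.52 tilt [-1.640e-02 -9.000e-04 -9.999e-01] j [-0.95  0.1   0.8   1.7  -0.07  1.39 -0.4 ]
 shift tool mm [ 14.1   3.9 -10.7]
 rotvec deg [-0.9   0.28 -0.48]  shift after turn [ 14.1   4.2 -10.5]
[-0.12959338 -0.35087318  0.52257128] [ 0.003  0.     0.001  0.004 -0.001 -0.001  0.   ]
```

View pics/w9.png

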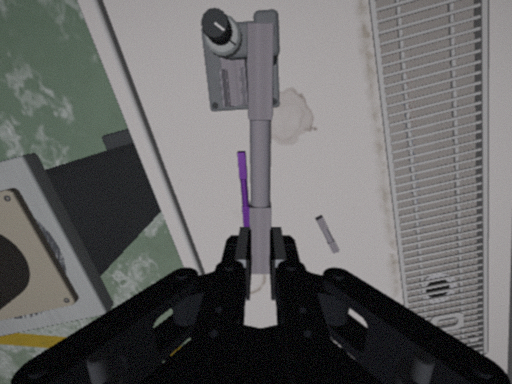

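step_arm(motion=[[30, -3, -3, -0.9, 0.3, -0.5], [30, -3, -3, 0, 0, 0], [15, 0, -3, 0, 0, 0], [0, 0, 0, 0, 0, 0], [0, 0, 0, 0, 0, 0]])

```text
clock: 14.3
position: [0.5306, 0.139, 0.2491]
ee_rot: [0.79, 0.613, 0.0, 0.0]
ft_force: [0.5, -0.6, 0.6]
grip_width: 0.118
```

Run:
```python
from h import *
goto([0.524,0.08,0.25],76);print(manip.get_obs()["ft_force"],manip.get_obs()["joint_velocities"].round(3))
ci=manip.camera_info("wrist");im=manip.camera("wrist");cv2.imwrite("pics/w10.png",im);np.save("w10.npy",ci,allow_pickle=True)
cv2.imwrite("pics/w10z.png",cv2.resize(im[20:210,150:330],None,fx=3.1,fy=3.1,interpolation=cv2.INTER_CUBIC))
```

```text
t 14.3 pos [0.5306 0.139  0.2491] yaw 75.59 tilt [ 4.e-04 -4.e-04 -1.e+00] j [-1.01  0.15  0.76  1.63 -0.11  1.4  -0.49]
 shift tool mm [-58.8   8.3  -0.9]
 rotvec deg [ 0.03  0.02 -0.41]  shift after turn [-58.8   7.9  -0.9]
[ 0.48513177 -0.62344087  0.60180056] [-0.     0.006 -0.002 -0.007 -0.001  0.003  0.   ]
```

View pics/w10z.png

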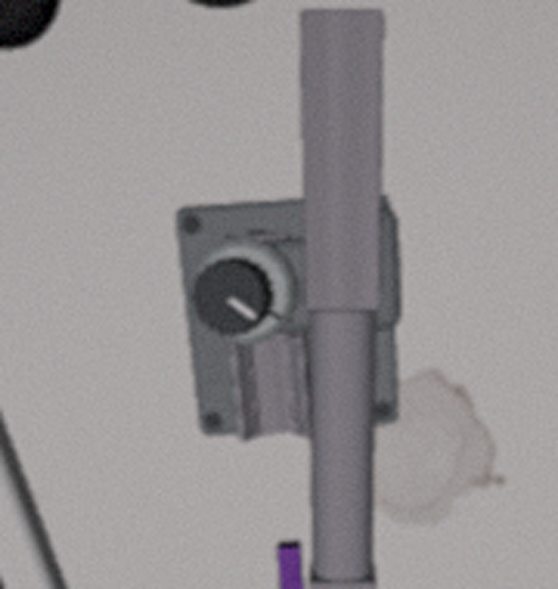

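Run:
```python
from h import *
ci=np.load("w10.npy",allow_pickle=True).item();im=cv2.imread("pics/w10.png")
g=cv2.cvtColor(im,cv2.COLOR_BGR2GRAY)
roi=g[90:140,205:245]; m=(roi<62).astype(np.uint8)
n,l,st,ce=cv2.connectedComponentsWithStats(m); i=1+np.argmax(st[1:,4]); c=max(cv2.findContours((l==i).astype(np.uint8),0,1)[0],key=cv2.contourArea)
(cx,cy),r=cv2.minEnclosingCircle(c); print("knob px",cx+205,cy+90,r,st[i])
K=ray(ci,[cx+205,cy+90],.165)[0];print("knob",K, "r mm", r/ci["camera_matrix"][0,0]*1000*((np.array(ci["R"])@K+ci["t"])[2]))
f=lambda u,v:[150+u/3.1,20+v/3.1]
print("thimble",ray(ci,f(246,288),.125))
P=ray(ci,[f(178,210),f(200,433),f(397,420)],.006);print(P)
d=P[0]-P[1];print("yaw left edge",np.degrees(np.arctan2(d[1],d[0])),np.linalg.norm(d))
d=P[2]-P[1];print("yaw bottom edge+90",90+np.degrees(np.arctan2(d[1],d[0])),np.linalg.norm(d))
# channel end lips z .058
Q=ray(ci,[f(240,437),f(307,432)],.058);print(Q,np.linalg.norm(Q[0]-Q[1]))
Q2=ray(ci,[f(237,352),f(248,437)],.058);d=Q2[0]-Q2[1];print("left lip yaw",np.degrees(np.arctan2(d[1],d[0])))
cv2.imwrite("pics/w10y.png",cv2.resize(im[85:170,195:285],None,fx=7,fy=7,interpolation=cv2.INTER_CUBIC))
```

```text
knob px 225.0 114.5 12.298474311828613 [  8  14  25  23 337]
knob [0.51595258 0.21271534 0.165     ] r mm 11.37503130549492
thimble [[0.51566911 0.21265093 0.125     ]]
[[0.4811709  0.25311951 0.006     ]
 [0.45933618 0.14918462 0.006     ]
 [0.55764399 0.13069959 0.006     ]]
yaw left edge 78.1357913914208 0.10620365459617495
yaw bottom edge+90 79.35089243424228 0.10003060582641637
[[0.48729947 0.15131967 0.058     ]
 [0.51674153 0.14605297 0.058     ]] 0.029909412964756413
left lip yaw 80.85575837028927
```

View pics/w10y.png

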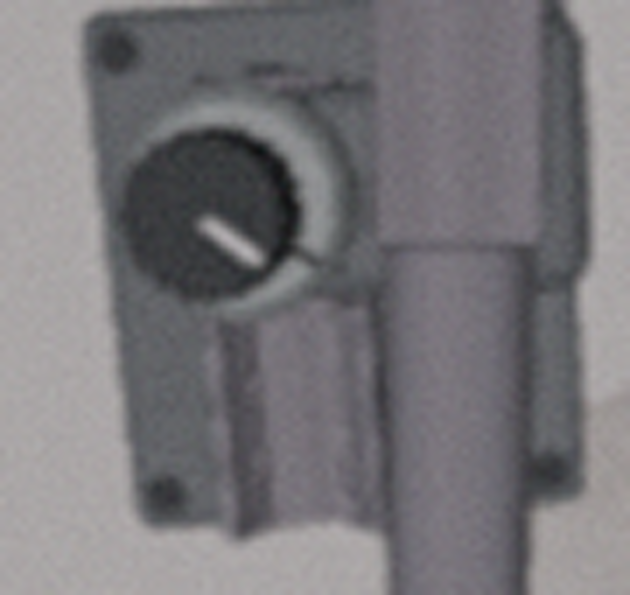

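Run:
```python
from h import *
ci=np.load("w10.npy",allow_pickle=True).item();im=cv2.imread("pics/w10.png")
p=np.array([0.5306,0.139,0.2491]);yaw=np.radians(75.59);X=np.array([np.cos(yaw),np.sin(yaw),0]);Y=np.array([X[1],-X[0],0])
for dz in (.031,.033,.035,.037,.039):
  print(dz,[proj(ci,p+X*s+[0,0,dz]+Y*w).round(1).tolist()[0] for s,w in ((.112,-.006),(.112,.006),(.024,-.006),(.024,.006),(.070,0))])
g=cv2.cvtColor(im,cv2.COLOR_BGR2GRAY).astype(float)
for r in (30,60,90,110,122,150,180,204,210,220):
  row=g[r,235:285];print(r,row.astype(int)[::2].tolist())
```

```text
0.031 [[247.7, 27.8], [273.4, 27.8], [250.0, 203.5], [271.2, 203.5], [260.6, 120.2]]
0.033 [[247.6, 26.7], [273.6, 26.7], [249.9, 204.8], [271.3, 204.8], [260.6, 120.5]]
0.035 [[247.4, 25.5], [273.8, 25.5], [249.8, 206.1], [271.4, 206.1], [260.6, 120.7]]
0.037 [[247.2, 24.3], [274.0, 24.3], [249.7, 207.5], [271.6, 207.5], [260.6, 121.0]]
0.039 [[247.0, 23.1], [274.3, 23.1], [249.5, 208.9], [271.8, 208.9], [260.6, 121.3]]
30 [161, 164, 157, 163, 162, 162, 120, 109, 110, 110, 115, 116, 117, 115, 108, 107, 113, 116, 113, 113, 158, 164, 162, 161, 162]
60 [159, 164, 165, 161, 164, 161, 122, 109, 116, 110, 117, 117, 116, 115, 114, 110, 119, 117, 111, 134, 165, 164, 162, 161, 162]
90 [100, 103, 103, 101, 96, 104, 98, 112, 111, 108, 112, 121, 115, 110, 107, 115, 117, 120, 113, 75, 85, 97, 161, 164, 166]
110 [34, 106, 145, 137, 100, 71, 91, 105, 108, 114, 118, 117, 118, 114, 113, 112, 118, 118, 114, 88, 92, 72, 131, 169, 169]
122 [81, 121, 79, 88, 84, 102, 104, 94, 100, 111, 119, 121, 122, 117, 113, 110, 95, 75, 80, 95, 95, 84, 137, 166, 166]
150 [117, 119, 116, 115, 110, 103, 109, 89, 89, 109, 114, 121, 117, 114, 115, 110, 96, 79, 71, 66, 74, 87, 146, 155, 154]
180 [164, 168, 167, 165, 166, 169, 167, 150, 97, 111, 115, 120, 116, 117, 115, 110, 92, 75, 150, 153, 156, 156, 152, 160, 155]
204 [165, 167, 141, 78, 70, 70, 125, 141, 72, 111, 117, 120, 123, 119, 116, 106, 90, 62, 138, 169, 165, 168, 168, 167, 169]
210 [167, 163, 146, 80, 67, 71, 95, 144, 117, 112, 115, 121, 118, 118, 115, 112, 120, 118, 134, 170, 170, 170, 171, 170, 165]
220 [167, 166, 168, 110, 66, 63, 78, 145, 117, 115, 113, 118, 122, 117, 116, 116, 118, 116, 138, 173, 167, 166, 167, 166, 168]
```

Run:
```python
from h import *
goto([0.4878,0.0734,0.06],78.6)
```

```text
t 14.35 pos [0.5305 0.139  0.2491] yaw 75.59 tilt [ 4.e-04 -2.e-04 -1.e+00] j [-1.01  0.15  0.76  1.63 -0.11  1.4  -0.49]
 shift tool mm [-74.2 -25.1 189.1]
 rotvec deg [ 0.02  0.01 -3.01]  shift after turn [-72.8 -28.9 189.1]
```

step_arm(motion=[[-18, -8, 0, 0, 0, -3], [-25, -10, 0, 0, 0, 0], [-20, -8, 0, 0, 0, 0], [-10, -3, 10, 0, 0, 0], [0, 0, 30, 0, 0, 0], [0, 0, 40, 0, 0, 0], [0, 0, 40, 0, 0, 0], [0, 0, 35, 0, 0, 0], [0, 0, 15, 0, 0, 0], [0, 0, 0, 0, 0, 0]])

```text
clock: 15.6
position: [0.4855, 0.067, 0.0718]
ee_rot: [0.776, 0.631, 0.001, 0.0]
ft_force: [-0.2, -0.6, 0.5]
grip_width: 0.12
```

Run:
```python
from h import *
goto([0.4878,0.0734,0.045],78.6)
ci=manip.camera_info("wrist");im=manip.camera("wrist");cv2.imwrite("pics/w11.png",im);np.save("w11.npy",ci,allow_pickle=True)
s=manip.camera("scene");cv2.imwrite("pics/s11.png",cv2.resize(s[130:250,140:300],None,fx=5,fy=5,interpolation=cv2.INTER_CUBIC))
```

```text
t 15.6 pos [0.4855 0.067  0.0718] yaw 78.28 tilt [ 8.e-04  7.e-04 -1.e+00] j [-0.94  0.18  0.78  2.   -0.15  1.02 -0.29]
 shift tool mm [ 6.7  1.  26.8]
 rotvec deg [ 0.04 -0.05 -0.32]  shift after turn [ 6.7  1.  26.8]
```

View pics/w11.png

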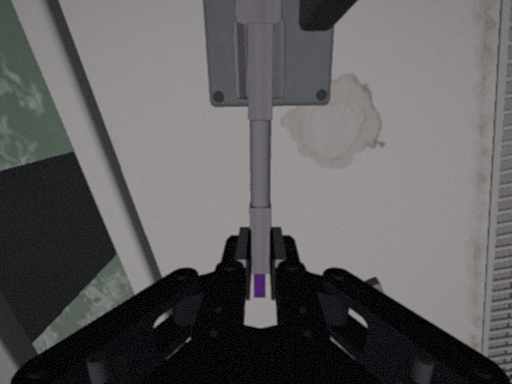

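View pics/s11.png

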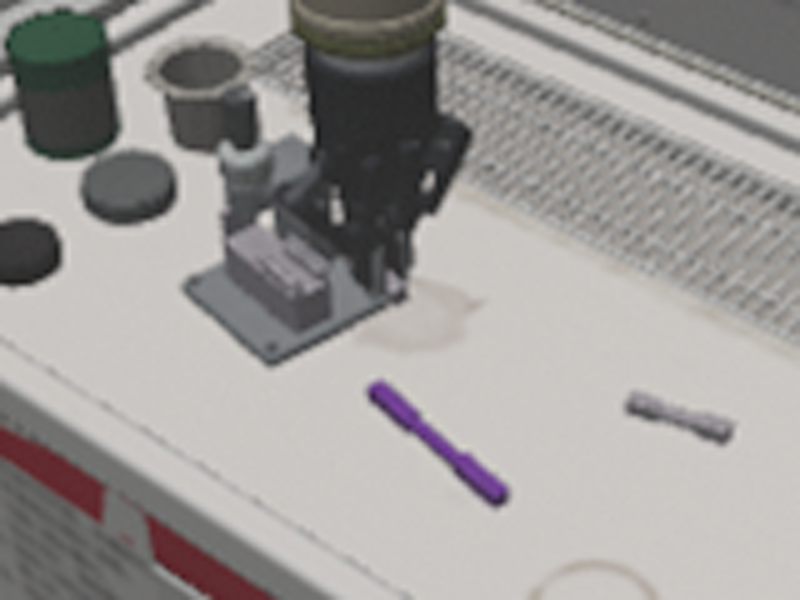

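Run:
```python
from h import *
im=cv2.imread("pics/w11.png")
cv2.imwrite("pics/w11z.png",cv2.resize(np.clip(im[0:125,190:350].astype(float)*1.4,0,255).astype(np.uint8),None,fx=4.8,fy=4.8,interpolation=cv2.INTER_CUBIC))
```

```text
(no output)
```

View pics/w11z.png

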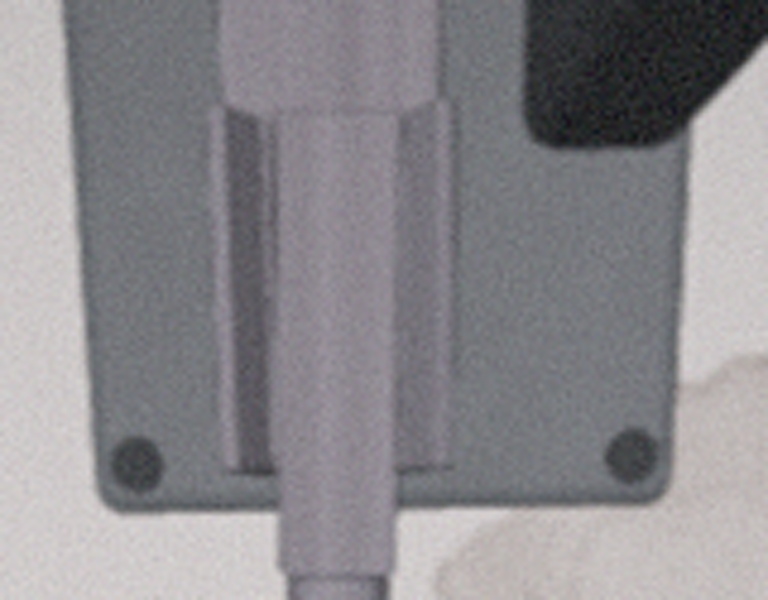

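Run:
```python
from h import *
ci=np.load("w11.npy",allow_pickle=True).item()
f=lambda u,v:[190+u/4.8,v/4.8]
O=np.array([.516,.213]);
for psi in (78.6,):
    a=np.radians(psi);ey=np.array([np.cos(a),np.sin(a)]);ex=np.array([ey[1],-ey[0]])
    def G(u,v,z):
        w=ray(ci,f(u,v),z)[0,:2]-O; return (np.array([w@ex,w@ey])*1000).round(1).tolist()
    print("rail",G(222,60,.045),G(437,60,.045))
    print("lip rear",G(211,112,.058),G(454,102,.058)," front",G(228,465,.058),G(448,465,.058))
    print("base front",G(98,508,.006),G(670,500,.006),"base sides",G(66,50,.006),G(690,130,.006))
    print("floor edge",G(271,300,.045),G(268,460,.045))
    o=manip.get_obs();w=o["position"][:2]-O;print("tcp",w@ex,w@ey)
    print("stem end sides",G(275,120,.0718+.037),G(402,120,.0718+.037),G(279,560,.109),G(393,560,.109))
```

```text
rail [-15.8, -14.9] [13.2, -15.1]
lip rear [-16.4, -24.2] [14.5, -23.3]  front [-15.6, -66.9] [14.6, -67.0]
base front [-43.0, -73.0] [58.4, -72.3] base sides [-43.7, -2.6] [57.5, -14.6]
floor edge [-9.8, -44.5] [-10.7, -66.0]
tcp -0.00023052944078691284 -0.14851212407250128
stem end sides [-6.3, -37.3] [5.5, -37.4] [-6.8, -77.0] [4.9, -77.0]
```

step_arm(motion=[[3, 1.3, 8, 0, 0, -1.4], [2, 1, 8, 0, 0, 0], [0, 0, 8, 0, 0, 0], [0, 0, 3, 0, 0, 0], [0, 0, 0, 0, 0, 0]])

```text
clock: 16.32
position: [0.4916, 0.0732, 0.0463]
ee_rot: [0.767, 0.642, 0.004, 0.0]
ft_force: [0.8, 0.5, -1.1]
grip_width: 0.121
```

Run:
```python
from h import *
goto([0.4878,0.0734,0.045],79.7)
ci=manip.camera_info("wrist");im=manip.camera("wrist");cv2.imwrite("pics/w12.png",im);np.save("w12.npy",ci,allow_pickle=True)
cv2.imwrite("pics/w12z.png",cv2.resize(np.clip(im[0:140,190:350].astype(float)*1.4,0,255).astype(np.uint8),None,fx=4.8,fy=4.8,interpolation=cv2.INTER_CUBIC))
```

```text
t 16.32 pos [0.4916 0.0732 0.0463] yaw 79.83 tilt [ 0.0063  0.0041 -1.    ] j [-0.92  0.24  0.76  2.01 -0.21  0.96 -0.23]
 shift tool mm [-0.5 -3.8  1.3]
 rotvec deg [ 0.31 -0.3   0.13]  shift after turn [-0.5 -3.8  1.3]
```

View pics/w12z.png

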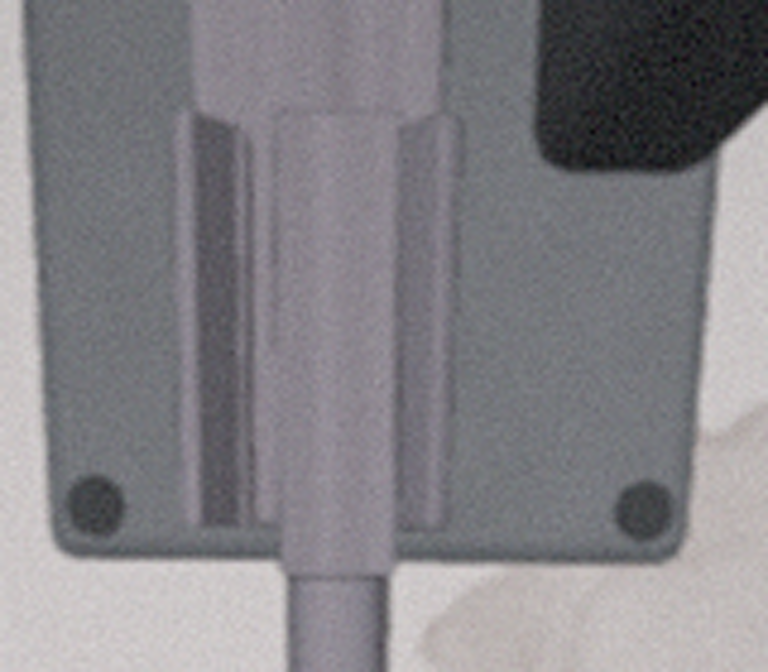

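Run:
```python
from h import *
ci=np.load("w12.npy",allow_pickle=True).item()
f=lambda u,v:[190+u/4.8,v/4.8]
O=np.array([.516,.213]);a=np.radians(79.2);ey=np.array([np.cos(a),np.sin(a)]);ex=np.array([ey[1],-ey[0]])
def G(u,v,z):
    w=ray(ci,f(u,v),z)[0,:2]-O; return (np.array([w@ex,w@ey])*1000).round(1).tolist()
print("rail",G(193,60,.045),G(440,60,.045))
print("lip rear",G(176,118,.058),G(463,118,.058)," front",G(187,520,.058),G(445,525,.058))
print("base front",G(52,550,.006),G(688,550,.006))
o=manip.get_obs();w=o["position"][:2]-O;print("tcp",w@ex,w@ey)
z=.0463+.037
print("stem end sides",G(272,120,z),G(399,120,z),G(286,560,z),G(394,560,z))
```

```text
rail [-16.1, -14.8] [13.1, -14.4]
lip rear [-16.9, -24.0] [14.8, -23.6]  front [-16.8, -66.6] [14.4, -66.9]
base front [-43.9, -72.4] [58.1, -71.4]
tcp 0.002316253877832406 -0.14178930295959413
stem end sides [-5.3, -30.2] [6.6, -30.0] [-4.1, -70.0] [7.0, -69.9]
```

step_arm(motion=[[0, -2.9, 0, 0.3, -0.3, 0.5], [0, 0, 6, 0, 0, 0], [0, 0, 6, 0, 0, 0], [0, 0, 5, 0, 0, 0], [0, 0, 0, 0, 0, 0]])

```text
clock: 17.0
position: [0.4887, 0.0739, 0.0284]
ee_rot: [0.77, 0.638, 0.0, 0.0]
ft_force: [0.4, 0.2, -0.3]
grip_width: 0.118
```

Run:
```python
from h import *
goto([0.4878,0.0734,0.0197],79.3)
ci=manip.camera_info("wrist");im=manip.camera("wrist");cv2.imwrite("pics/w13.png",im);np.save("w13.npy",ci,allow_pickle=True)
cv2.imwrite("pics/w13z.png",cv2.resize(np.clip(im[0:140,190:350].astype(float)*1.4,0,255).astype(np.uint8),None,fx=4.8,fy=4.8,interpolation=cv2.INTER_CUBIC))
```

```text
t 17.0 pos [0.4887 0.0739 0.0284] yaw 79.3 tilt [ 2.e-04 -0.e+00 -1.e+00] j [-0.91  0.27  0.75  2.02 -0.23  0.93 -0.22]
 shift tool mm [-0.7 -0.8  8.7]
 rotvec deg [ 0.01 -0.   -0.  ]  shift after turn [-0.7 -0.8  8.7]
```

View pics/w13z.png

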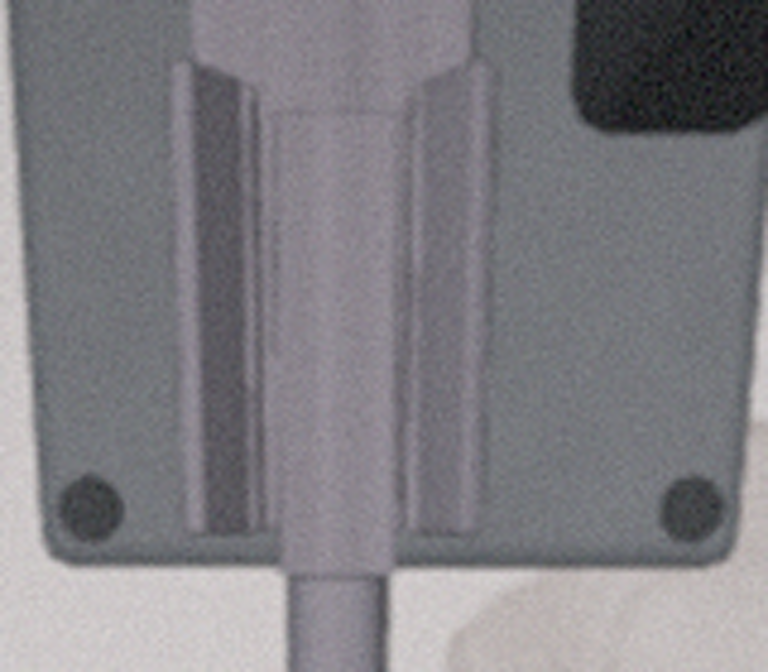

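step_arm(motion=[[0, -1.6, 0, 0, 0, 1], [0, 0, 3, 0, 0, 0], [0, 0, 3, 0, 0, 0], [0, 0, 1, 0, 0, 0], [0, 0, 0, 0, 0, 0]])

```text
clock: 17.68
position: [0.4874, 0.0743, 0.0214]
ee_rot: [0.776, 0.631, 0.001, 0.0]
ft_force: [1.2, 0.0, -0.7]
grip_width: 0.126
```

Run:
```python
from h import *
goto([0.4878,0.0734,0.0197],78.3);print(manip.get_obs()["torque"])
ci=manip.camera_info("wrist");im=manip.camera("wrist");cv2.imwrite("pics/w14.png",im);np.save("w14.npy",ci,allow_pickle=True)
cv2.imwrite("pics/w14z.png",cv2.resize(np.clip(im[0:140,190:350].astype(float)*1.4,0,255).astype(np.uint8),None,fx=4.8,fy=4.8,interpolation=cv2.INTER_CUBIC))
```

```text
t 17.68 pos [0.4874 0.0743 0.0214] yaw 78.22 tilt [ 1.e-03  4.e-04 -1.e+00] j [-0.91  0.28  0.75  2.03 -0.24  0.91 -0.23]
 shift tool mm [-0.8  0.6  1.7]
 rotvec deg [ 0.05 -0.03 -0.08]  shift after turn [-0.8  0.6  1.7]
[-0.03706041 -0.03951454 -0.00540051]
```

View pics/w14z.png

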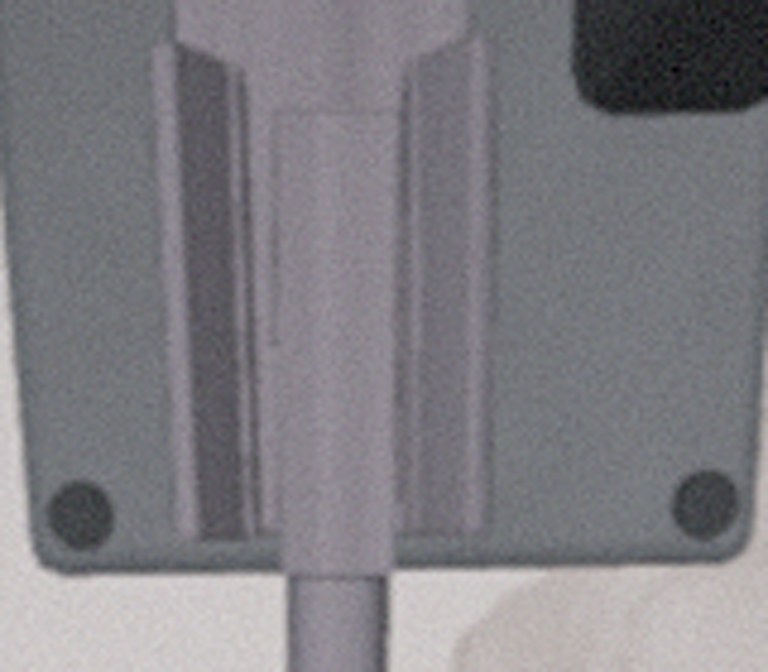

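step_arm(motion=[[0, -1.2, 0, 0, 0, -0.2], [0, 0, 1, 0, 0, 0], [0, 0, 0.7, 0, 0, 0], [0, 0, 0, 0, 0, 0]])

```text
clock: 18.23
position: [0.4863, 0.0747, 0.0198]
ee_rot: [0.775, 0.632, 0.001, 0.0]
ft_force: [0.7, -0.6, -1.2]
grip_width: 0.122
```

Run:
```python
from h import *
goto([0.4878,0.0734,0.0197],78.3);print(manip.get_obs()["torque"])
ci=manip.camera_info("wrist");im=manip.camera("wrist");cv2.imwrite("pics/w15.png",im)
cv2.imwrite("pics/w15z.png",cv2.resize(np.clip(im[0:140,190:350].astype(float)*1.4,0,255).astype(np.uint8),None,fx=4.8,fy=4.8,interpolation=cv2.INTER_CUBIC))
```

```text
t 18.23 pos [0.4863 0.0747 0.0198] yaw 78.44 tilt [ 1.3e-03  6.0e-04 -1.0e+00] j [-0.91  0.28  0.75  2.03 -0.25  0.91 -0.23]
 shift tool mm [-1.   1.7  0.1]
 rotvec deg [ 0.06 -0.05  0.14]  shift after turn [-0.9  1.8  0.1]
[0.02142599 0.02088373 0.00880691]
```

View pics/w15z.png

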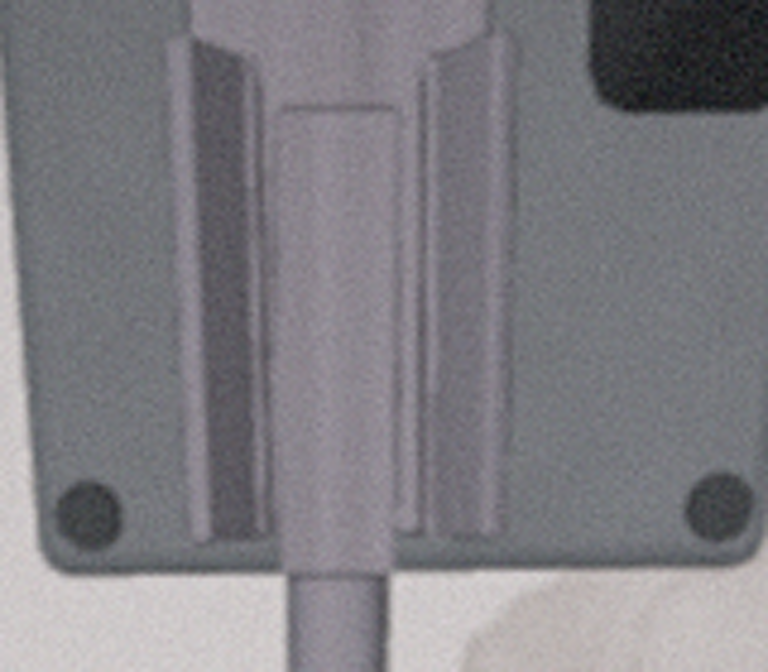

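step_arm(motion=[[0, 1.4, 0, 0, 0, -0.8], [0, 0, 0.8, 0, 0, 0], [0, 0, 0, 0, 0, 0]])

```text
clock: 18.65
position: [0.488, 0.0743, 0.0192]
ee_rot: [0.77, 0.638, 0.001, 0.0]
ft_force: [-0.6, -0.3, 0.7]
grip_width: 0.12
```

step_arm(motion=[[0, 0, 0.8, 0, 0, 0], [0, 0, 0, 0, 0, 0]])

```text
clock: 18.9
position: [0.4881, 0.0743, 0.0185]
ee_rot: [0.77, 0.638, 0.001, 0.0]
ft_force: [-2.2, -0.8, 1.9]
grip_width: 0.115
```

Run:
```python
from h import *
O=np.array([.515,.2132]);a=np.radians(79.2);ey=np.array([np.cos(a),np.sin(a)])
o=manip.get_obs();print((o["position"][:2]-O)@ey, o["ft_force"],o["torque"])
goto([*(O-0.0984*ey),0.0187],79.2)
im=manip.camera("wrist");cv2.imwrite("pics/w16z.png",cv2.resize(np.clip(im[0:140,190:350].astype(float)*1.4,0,255).astype(np.uint8),None,fx=4.8,fy=4.8,interpolation=cv2.INTER_CUBIC))
```

```text
-0.14151092942455135 [-2.1747711  -0.78785244  1.8882392 ] [0.03735008 0.13628156 0.07082908]
t 18.9 pos [0.4881 0.0743 0.0185] yaw 79.29 tilt [ 1.7e-03  9.0e-04 -1.0e+00] j [-0.9   0.29  0.74  2.03 -0.25  0.91 -0.21]
 shift tool mm [43.1  0.5 -0.2]
 rotvec deg [ 0.09 -0.07  0.09]  shift after turn [43.1  0.4 -0.2]
```

View pics/w16z.png

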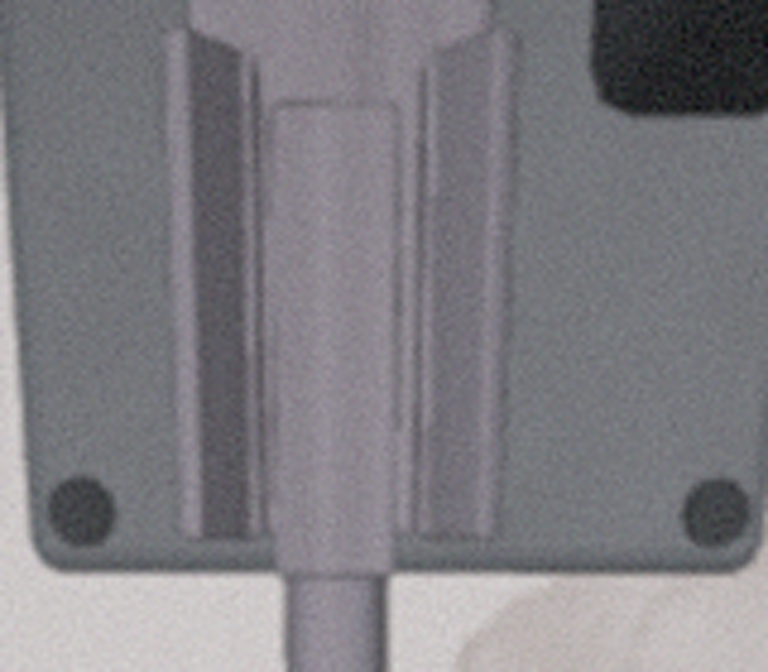

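The stem is inside the channel and nearly parallel to its walls. I'll lower the grip force and slide it in.

step_arm(motion=[[2, 0.6, 0, 0, 0, 0], [4, 0, 0, 0, 0, 0], [4, 0, 0, 0, 0, 0], [4, 0, 0, 0, 0, 0], [2, 0, 0, 0, 0, 0]], jaw=0, force=25)

```text
clock: 19.58
position: [0.4923, 0.0908, 0.0187]
ee_rot: [0.77, 0.638, 0.001, 0.0]
ft_force: [-0.5, -1.6, 1.5]
grip_width: 0.118
```

Run:
```python
from h import *
O=np.array([.515,.2132]);a=np.radians(79.2);ey=np.array([np.cos(a),np.sin(a)]);ex=np.array([ey[1],-ey[0]])
o=manip.get_obs();w=(o["position"][:2]-O);print(w@ey,w@ex, o["ft_force"],o["torque"])
goto([*(O-0.0984*ey),0.0187],79.2)
im=manip.camera("wrist");cv2.imwrite("pics/w17.png",im)
```

```text
-0.12447605561230067 0.0005911120249470638 [-0.53547186 -1.5563106   1.54457564] [-0.10939789  0.02286808 -0.02533682]
t 19.57 pos [0.4923 0.0908 0.0187] yaw 79.27 tilt [ 2.4e-03  7.0e-04 -1.0e+00] j [-0.92  0.3   0.73  2.01 -0.26  0.91 -0.24]
 shift tool mm [26.1 -0.6 -0. ]
 rotvec deg [ 0.13 -0.06  0.07]  shift after turn [26.1 -0.6 -0. ]
```

View pics/w17.png

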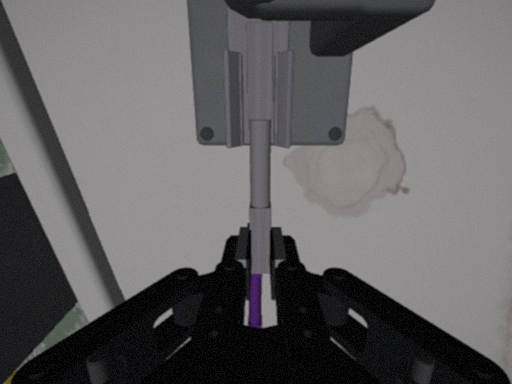

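step_arm(motion=[[3, 0, 0, 0, 0, 0], [4, 0, 0, 0, 0, 0], [4, 0, 0, 0, 0, 0], [4, 0, 0, 0, 0, 0], [2, 0, 0, 0, 0, 0], [0, 0, 0, 0, 0, 0]])

```text
clock: 20.38
position: [0.4957, 0.1091, 0.0187]
ee_rot: [0.77, 0.638, 0.001, 0.0]
ft_force: [-0.6, -1.6, 1.6]
grip_width: 0.12
```

step_arm(motion=[[2, 0, 0, 0, 0, 0], [2, 0, 0, 0, 0, 0], [0, 0, 0, 0, 0, 0]])

```text
clock: 20.75
position: [0.4965, 0.1132, 0.0187]
ee_rot: [0.77, 0.638, 0.001, 0.0]
ft_force: [-0.3, 0.2, 1.9]
grip_width: 0.118
```

```bash
cat >> h.py <<'E'
def gy():
    O=np.array([.515,.2132]);a=np.radians(79.2);ey=np.array([np.cos(a),np.sin(a)]);ex=np.array([ey[1],-ey[0]])
    o=manip.get_obs();w=(o["position"][:2]-O);f=o["ft_force"];print("t",o["clock"],"gy",(w@ey).round(4),"gx",(w@ex).round(4),"z",o["position"][2].round(4),"Fy",round(f[:2]@ey,2),"Fx",round(f[:2]@ex,2),"Fz",f[2].round(2),"T",o["torque"].round(3),"grip",round(o["grip_width"],3))
E
python3 -c "
from h import *
gy()"
```

```text
t 20.75 gy -0.1017 gx 0.0006 z 0.0187 Fy 0.18 Fx -0.29 Fz 1.89 T [ 0.143 -0.089 -0.058] grip 0.118
```

step_arm(motion=[[1, 0, 0, 0, 0, 0], [0, 0, 0, 0, 0, 0]])

```text
clock: 21.0
position: [0.4967, 0.1142, 0.0187]
ee_rot: [0.77, 0.638, 0.001, 0.0]
ft_force: [0.0, -0.4, 1.4]
grip_width: 0.119
```

step_arm(motion=[[1, 0, 0, 0, 0, 0], [0, 0, 0, 0, 0, 0]])

```text
clock: 21.25
position: [0.4968, 0.1149, 0.0187]
ee_rot: [0.77, 0.638, 0.001, 0.0]
ft_force: [-0.7, -0.3, 1.2]
grip_width: 0.124
```

step_arm(motion=[[0.7, 0, 0, 0, 0, 0], [0, 0, 0, 0, 0, 0]])

```text
clock: 21.5
position: [0.4967, 0.1149, 0.0186]
ee_rot: [0.77, 0.638, 0.001, 0.001]
ft_force: [-0.2, -1.7, 3.0]
grip_width: 0.117
```

```bash
python3 -c "
from h import *
gy()"
```

```text
t 21.5 gy -0.0999 gx 0.0005 z 0.0186 Fy -1.71 Fx 0.16 Fz 3.01 T [-0.122  0.114  0.074] grip 0.117
```

step_arm(motion=[[1.2, 0, 0, 0, 0, 0], [1.2, 0, 0, 0, 0, 0]])

```text
clock: 21.75
position: [0.4968, 0.1149, 0.0185]
ee_rot: [0.771, 0.637, -0.001, 0.001]
ft_force: [-1.9, -8.1, 6.3]
grip_width: 0.117
```

```bash
python3 -c "
from h import *
gy()
im=manip.camera('wrist');cv2.imwrite('pics/w18.png',im)
s=manip.camera('scene');cv2.imwrite('pics/s18.png',cv2.resize(s[130:230,150:270],None,fx=6,fy=6,interpolation=cv2.INTER_CUBIC))"
```

```text
t 21.75 gy -0.1 gx 0.0005 z 0.0185 Fy -8.31 Fx -0.37 Fz 6.28 T [-1.339  0.484  0.025] grip 0.117
```

View pics/w18.png

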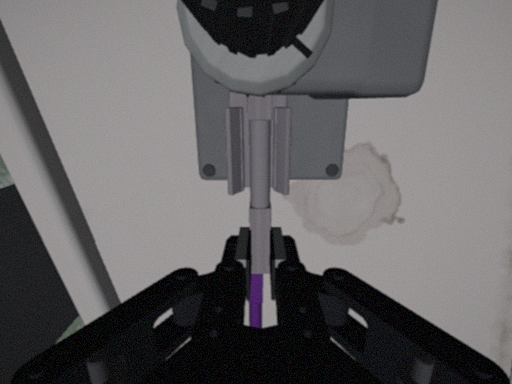

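View pics/s18.png

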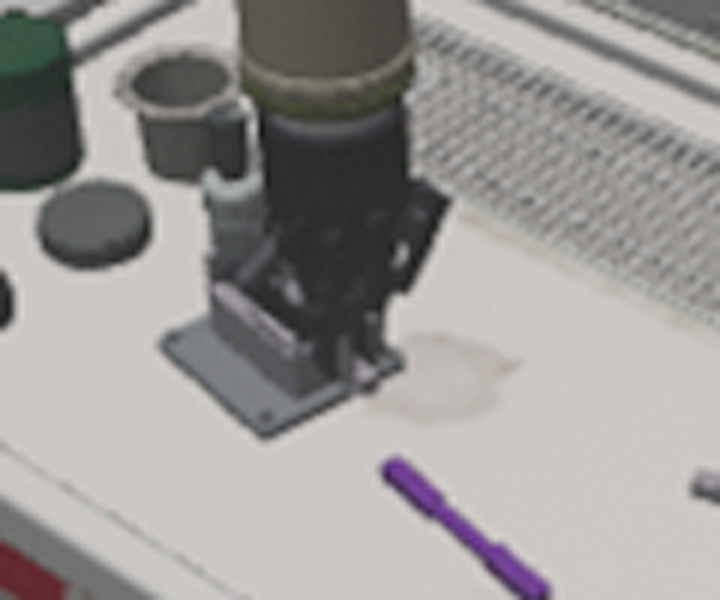

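Run:
```python
from h import *
ci=manip.camera_info("wrist")
A=ray(ci,[[260,207]],.0565)[0];B=ray(ci,[[235,193],[283,193]],.056).mean(0);C=ray(ci,[[250,119]],.0565)[0]
a=np.radians(79.2);ey=np.array([np.cos(a),np.sin(a),0]);print((B-A)@ey*1000,(C-A)@ey*1000,ci["t"])
im=cv2.imread("pics/w18.png");cv2.imwrite("pics/w18z.png",cv2.resize(np.clip(im[80:220,200:320].astype(float)*1.4,0,255).astype(np.uint8),None,fx=5,fy=5,interpolation=cv2.INTER_CUBIC))
```

```text
7.85781954769187 46.31984213843191 [-0.46588701  0.2133233   0.27052463]
```

View pics/w18z.png

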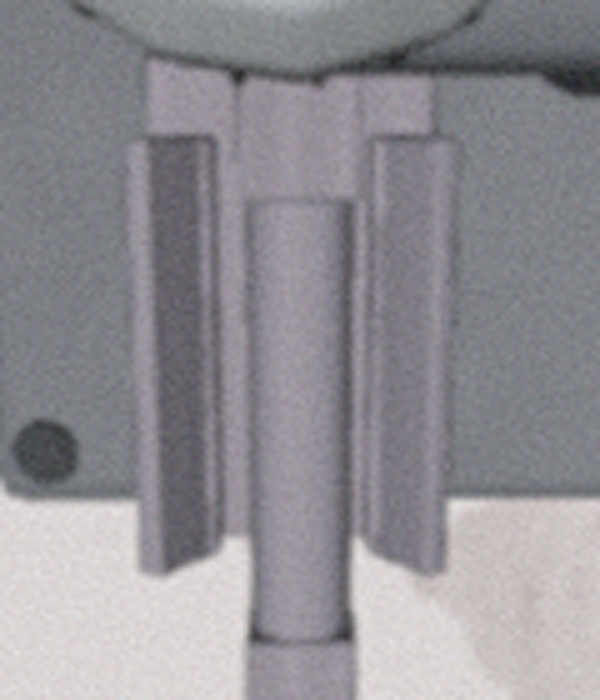

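Home is confirmed: the near shoulder is 7.9 mm outside the channel mouth (8 expected), and the stop pushed back with about 8 N. Next I'll ease off and release.

step_arm(motion=[[-0.3, 0, 0, 0, 0, 0], [0, 0, 0, 0, 0, 0]])

```text
clock: 22.1
position: [0.4967, 0.1149, 0.0186]
ee_rot: [0.771, 0.637, -0.001, 0.001]
ft_force: [-1.4, -2.8, 3.3]
grip_width: 0.113
```

step_arm(motion=[[0, 0, 0, 0, 0, 0], [0, 0, 0, 0, 0, 0], [0, 0, 0, 0, 0, 0]], jaw=36)

```text
clock: 22.48
position: [0.4966, 0.1162, 0.0183]
ee_rot: [0.77, 0.637, -0.0, 0.001]
ft_force: [0.4, -0.4, -0.2]
grip_width: 0.42
```

```bash
python3 -c "
from h import *
gy();goto([.5,.1,.1],79.2)
ci=manip.camera_info('wrist');im=manip.camera('wrist');cv2.imwrite('pics/w19.png',im);cv2.imwrite('pics/w19z.png',cv2.resize(np.clip(im[0:300,150:370].astype(float)*1.4,0,255).astype(np.uint8),None,fx=2,fy=2,interpolation=cv2.INTER_CUBIC))"
```

```text
t 22.475 gy -0.0988 gx 0.0001 z 0.0183 Fy -0.32 Fx 0.42 Fz -0.18 T [-0.019 -0.043  0.015] grip 0.42
t 22.48 pos [0.4966 0.1162 0.0183] yaw 79.21 tilt [ 6.0e-04 -1.4e-03 -1.0e+00] j [-0.95  0.33  0.72  1.99 -0.27  0.92 -0.28]
 shift tool mm [-15.3   6.4 -81.7]
 rotvec deg [0.05 0.07 0.01]  shift after turn [-15.2   6.4 -81.7]
```

View pics/w19z.png

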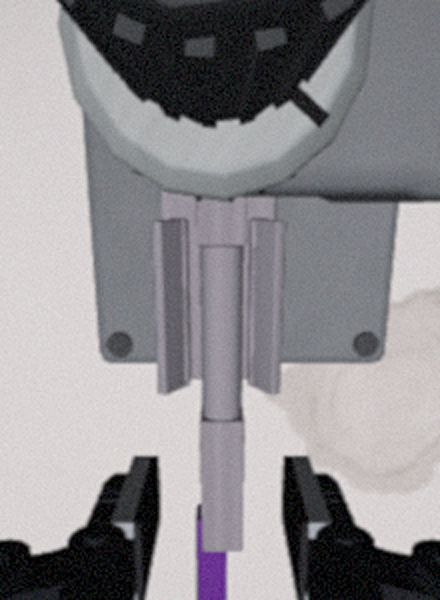

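step_arm(motion=[[0, 0, -8, 0, 0, 0], [0, 0, -25, 0, 0, 0], [0, 0, -35, 0, 0, 0], [0, 0, -35, 0, 0, 0], [0, 0, -30, 0, 0, -5], [0, 0, -30, 0, 0, -10], [0, 0, -25, 0, 0, -10], [0, 0, -10, 0, 0, -10], [0, 0, 0, 0, 0, -10], [0, 0, 0, 0, 0, -10], [0, 0, 0, 0, 0, -10], [0, 0, 0, 0, 0, -10], [0, 0, 0, 0, 0, -10], [0, 0, 0, 0, 0, -10], [0, 0, 0, 0, 0, -10], [0, 0, 0, 0, 0, -10], [0, 0, 0, 0, 0, -10], [0, 0, 0, 0, 0, -3], [0, 0, 0, 0, 0, 0]], jaw=60)

```text
clock: 24.9
position: [0.4969, 0.1128, 0.233]
ee_rot: [-0.268, 0.963, 0.001, 0.004]
ft_force: [-0.2, -0.7, -0.4]
grip_width: 0.702
```

```bash
python3 -c "
from h import *
gy();goto([.515,.2132,.2],207)
ci=manip.camera_info('wrist');im=manip.camera('wrist');cv2.imwrite('pics/w20.png',im);np.save('w20.npy',ci,allow_pickle=True)"
```

```text
t 24.9 gy -0.102 gx 0.0011 z 0.233 Fy -0.71 Fx -0.08 Fz -0.4 T [-0.015  0.046 -0.   ] grip 0.702
t 24.9 pos [0.4969 0.1128 0.233 ] yaw -148.94 tilt [ 0.0077  0.0033 -1.    ] j [-0.98  0.03  0.7   1.75 -0.02  1.36  1.83]
 shift tool mm [-67.   76.7  33.4]
 rotvec deg [-0.05  0.48  4.06]  shift after turn [-61.7  81.3  33. ]
```

View pics/w20.png

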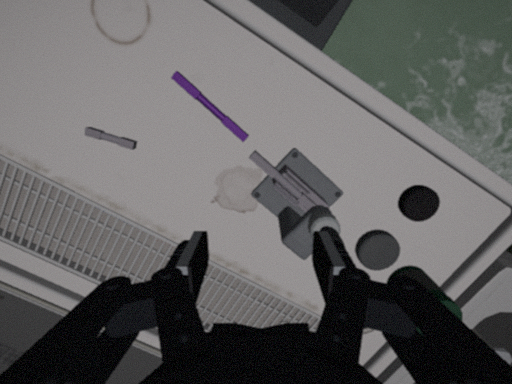

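step_arm(motion=[[-15, 17, 5, 0, 0.4, 0], [-22, 25, 5, 0, 0, 0], [-18, 20, 5, 0, 0, 0], [-10, 12, 5, 0, 0, 0], [0, 0, 0, 0, 0, 0], [0, 0, 0, 0, 0, 0]])

```text
clock: 25.7
position: [0.5159, 0.2101, 0.214]
ee_rot: [-0.262, 0.965, -0.0, 0.001]
ft_force: [0.0, -0.3, -0.7]
grip_width: 0.703
```

```bash
python3 -c "
from h import *
goto([.515,.2132,.14],211)
ci=manip.camera_info('wrist');im=manip.camera('wrist');cv2.imwrite('pics/w21.png',im);np.save('w21.npy',ci,allow_pickle=True)"
```

```text
t 25.7 pos [0.5159 0.2101 0.214 ] yaw -149.58 tilt [ 3.e-03  1.e-04 -1.e+00] j [-1.04  0.19  0.65  1.66 -0.11  1.33  1.73]
 shift tool mm [-0.6  3.2 74. ]
 rotvec deg [-0.08  0.15 -0.58]  shift after turn [-0.8  3.1 74. ]
```

View pics/w21.png

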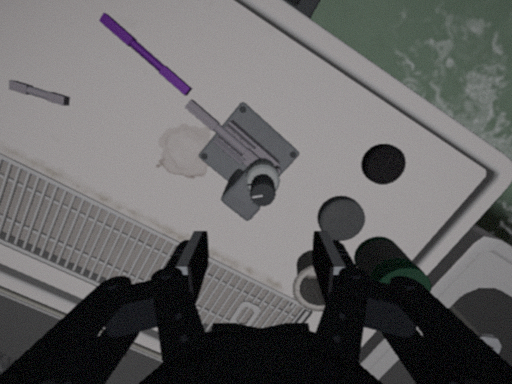

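Run:
```python
from h import *
ci=np.load("w21.npy",allow_pickle=True).item();im=cv2.imread("pics/w21.png")
g=cv2.cvtColor(im,cv2.COLOR_BGR2GRAY);x0,y0=240,168
roi=g[y0:y0+45,x0:x0+45]
cv2.imwrite("pics/w21z.png",cv2.resize(im[130:220,215:305],None,fx=7,fy=7,interpolation=cv2.INTER_CUBIC))
for th in (45,55,62):
    m=(roi<th).astype(np.uint8)
    n,l,st,ce=cv2.connectedComponentsWithStats(m); i=1+np.argmax(st[1:,4]); c=max(cv2.findContours((l==i).astype(np.uint8),0,1)[0],key=cv2.contourArea)
    (cx,cy),r=cv2.minEnclosingCircle(c); print(th,"knob px",cx+x0,cy+y0,r,ce[i]+[x0,y0], ray(ci,[cx+x0,cy+y0],.165))
o=manip.get_obs();print(o["position"])
```

```text
45 knob px 262.33002853393555 186.5906524658203 12.157893180847168 [262.03045685 181.30456853] [[0.50799675 0.2083134  0.165     ]]
55 knob px 262.5 190.0 15.403021812438965 [262.30751174 187.86384977] [[0.51060614 0.21002368 0.165     ]]
62 knob px 261.48101234436035 189.5949363708496 15.603670120239258 [262.4430605  189.05338078] [[0.51073545 0.20906977 0.165     ]]
[0.51579105 0.2102222  0.21398961]
```

View pics/w21z.png

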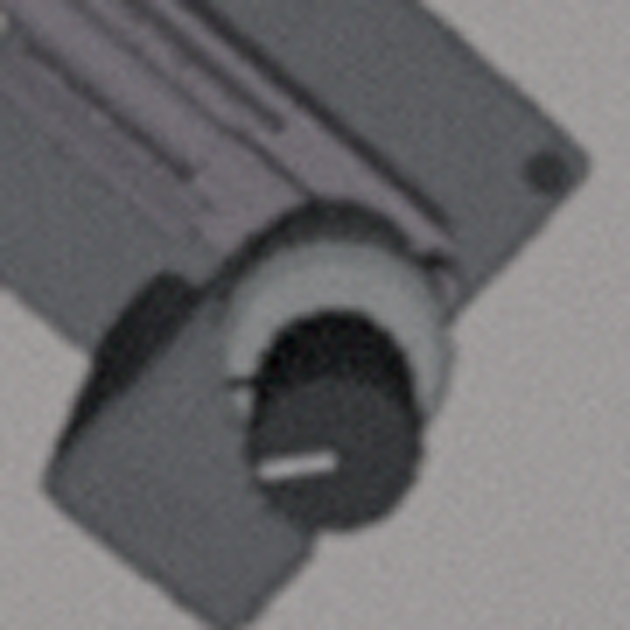

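Run:
```python
from h import *
ci=np.load("w21.npy",allow_pickle=True).item()
f=lambda u,v:[215+u/7,130+v/7]
print(ray(ci,f(333,453),.165),ray(ci,f(339,348),.125))
o=manip.get_obs();print(proj(ci,[*o["position"][:2],.165]))
goto([.515,.2118,.2],211)
```

```text
[[0.5143224  0.21228825 0.165     ]] [[0.51194833 0.21218094 0.125     ]]
[[259.68975669 194.95119344]]
t 25.75 pos [0.5158 0.2102 0.214 ] yaw -149.58 tilt [ 2.9e-03  4.0e-04 -1.0e+00] j [-1.04  0.19  0.65  1.66 -0.11  1.33  1.73]
 shift tool mm [-0.1  1.8 14. ]
 rotvec deg [-0.07  0.15 -0.58]  shift after turn [-0.1  1.8 14. ]
```

step_arm(motion=[[0, 1.7, 15, 0, 0.1, 0], [0, 0, 25, 0, 0, 0], [0, 0, 15, 0, 0, 0], [0, 0, 0, 0, 0, 0], [0, 0, 0, 0, 0, 0]], jaw=50)

```text
clock: 26.38
position: [0.5151, 0.2095, 0.1567]
ee_rot: [-0.261, 0.965, -0.0, 0.001]
ft_force: [-0.0, -0.3, 0.1]
grip_width: 0.587
```

```bash
python3 -c "
from h import *
goto([.5146,.2124,.112],211)
ci=manip.camera_info('wrist');im=manip.camera('wrist');cv2.imwrite('pics/w22.png',im);np.save('w22.npy',ci,allow_pickle=True)
o=manip.get_obs();print(proj(ci,[[.5146,.2124,.165]]), proj(ci,[[.5146,.2124,.125]]))
cv2.imwrite('pics/w22z.png',cv2.resize(im[100:290,150:370],None,fx=3.4,fy=3.1,interpolation=cv2.INTER_CUBIC))"
```

```text
t 26.38 pos [0.5151 0.2095 0.1567] yaw -149.78 tilt [ 1.7e-03  3.0e-04 -1.0e+00] j [-1.02  0.23  0.64  1.74 -0.15  1.22  1.75]
 shift tool mm [-0.9  2.8 44.7]
 rotvec deg [-0.04  0.09 -0.78]  shift after turn [-1.1  2.7 44.7]
[[263.30909524 224.59942363]] [[262.84443616 203.25802895]]
```

View pics/w22z.png

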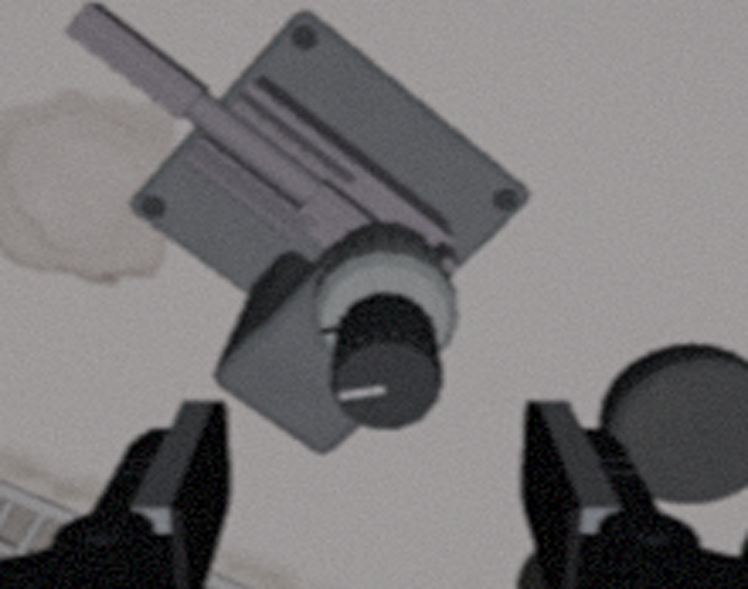

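step_arm(motion=[[-1, 2.2, 8, 0, 0, 0], [0, 0, 16, 0, 0, 0], [0, 0, 12, 0, 0, 0], [0, 0, 6, 0, 0, 0], [0, 0, 0, 0, 0, 0]], jaw=44)

```text
clock: 27.05
position: [0.515, 0.2124, 0.1119]
ee_rot: [-0.261, 0.965, 0.0, 0.001]
ft_force: [0.2, -0.2, 0.5]
grip_width: 0.514
```

```bash
python3 -c "
from h import *
goto([.5146,.2124,.112],211);gy()
ci=manip.camera_info('wrist');im=manip.camera('wrist');cv2.imwrite('pics/w23.png',im);np.save('w23.npy',ci,allow_pickle=True)
print(proj(ci,[[.5146,.2124,.165]]))
cv2.imwrite('pics/w23z.png',cv2.resize(im[100:340,150:370],None,fx=3.2,fy=2.5,interpolation=cv2.INTER_CUBIC))"
```

```text
t 27.05 pos [0.515  0.2124 0.1119] yaw -149.76 tilt [ 2.e-03  6.e-04 -1.e+00] j [-1.01  0.28  0.63  1.79 -0.18  1.13  1.78]
 shift tool mm [ 0.3  0.2 -0.1]
 rotvec deg [-0.03  0.12 -0.76]  shift after turn [ 0.3  0.2 -0.1]
t 27.05 gy -0.0008 gx 0.0001 z 0.1119 Fy -0.16 Fx 0.26 Fz 0.5 T [-0.046  0.024 -0.008] grip 0.514
[[259.19396453 260.01118795]]
```

View pics/w23z.png

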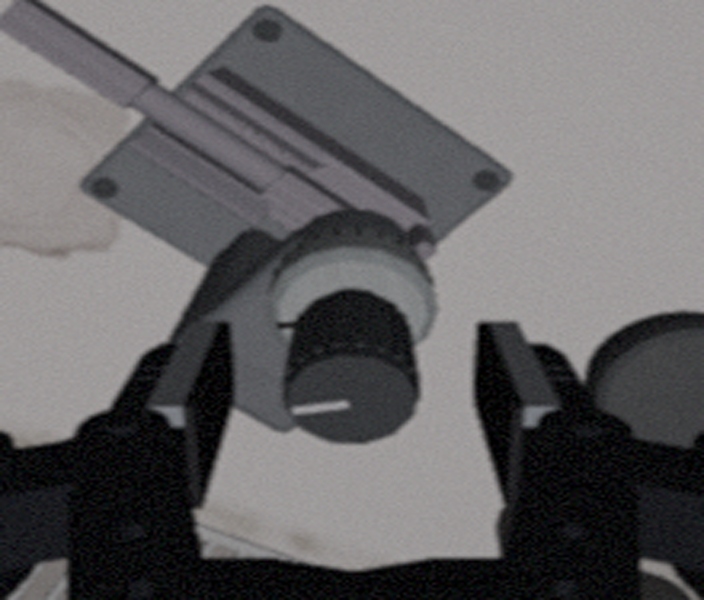

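step_arm(motion=[[0, 0, 0, 0, 0, 0], [0, 0, 0, 0, 0, 0], [0, 0, 0, 0, 0, 0], [0, 0, 0, 0, 0, 0]], jaw=0, force=50)

```text
clock: 27.6
position: [0.5155, 0.2123, 0.1129]
ee_rot: [-0.261, 0.965, 0.0, 0.002]
ft_force: [1.0, 0.1, -2.0]
grip_width: 0.237
```

```bash
python3 -c "
from h import *
goto([.5146,.2124,.112],211);gy()
ci=manip.camera_info('wrist');im=manip.camera('wrist');cv2.imwrite('pics/w24.png',im)
cv2.imwrite('pics/w24z.png',cv2.resize(im[100:340,150:370],None,fx=3.2,fy=2.5,interpolation=cv2.INTER_CUBIC))"
```

```text
t 27.6 pos [0.5155 0.2123 0.1129] yaw -149.78 tilt [ 0.0032  0.0013 -1.    ] j [-1.01  0.28  0.63  1.79 -0.18  1.13  1.78]
 shift tool mm [0.8 0.5 0.9]
 rotvec deg [-0.03  0.2  -0.78]  shift after turn [0.8 0.5 0.9]
t 27.6 gy -0.0008 gx 0.0007 z 0.1129 Fy 0.31 Fx 0.99 Fz -1.97 T [-0.019 -0.053  0.032] grip 0.237
```

View pics/w24z.png

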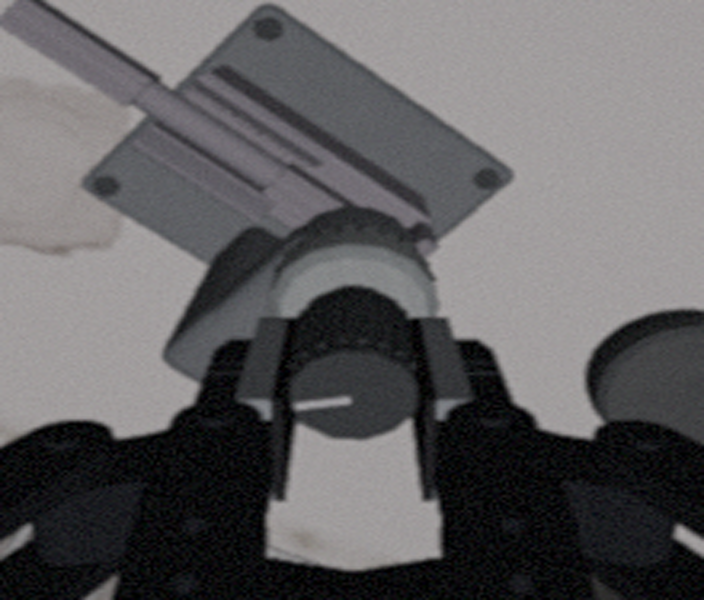

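step_arm(motion=[[0, 0, 0, 0, 0, 3], [0, 0, 0, 0, 0, 5], [0, 0, 0, 0, 0, 5], [0, 0, 0, 0, 0, 5], [0, 0, 0, 0, 0, 5], [0, 0, 0, 0, 0, 5], [0, 0, 0, 0, 0, 5]])

```text
clock: 28.52
position: [0.5158, 0.2114, 0.1129]
ee_rot: [0.033, 0.999, 0.0, 0.002]
ft_force: [-0.2, -0.9, -1.2]
grip_width: 0.235
```

```bash
python3 -c "
from h import *
goto([.5146,.2124,.112],211);gy()
ci=manip.camera_info('wrist');im=manip.camera('wrist');cv2.imwrite('pics/w25.png',im)
cv2.imwrite('pics/w25z.png',cv2.resize(im[100:340,150:370],None,fx=3.2,fy=2.5,interpolation=cv2.INTER_CUBIC))"
```

```text
t 28.52 pos [0.5158 0.2114 0.1129] yaw 176.2 tilt [ 3.7e-03  1.0e-04 -1.0e+00] j [-1.09  0.29  0.72  1.79 -0.21  1.13  1.21]
 shift tool mm [1.3 0.9 0.9]
 rotvec deg [ -0.04   0.21 -34.8 ]  shift after turn [0.5 1.5 0.9]
t 28.525 gy -0.0016 gx 0.0011 z 0.1129 Fy -0.96 Fx 0.03 Fz -1.21 T [-0.191 -0.007  0.058] grip 0.235
```

View pics/w25z.png

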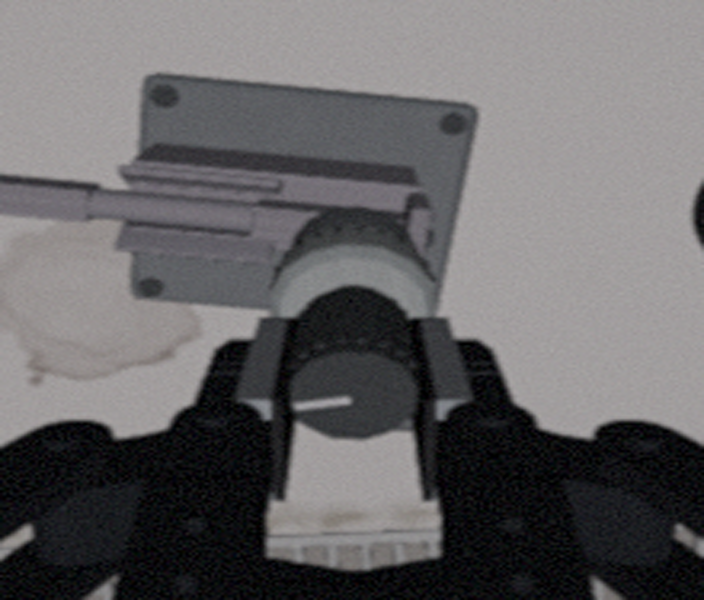

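step_arm(motion=[[0, 0, 0, 0, 0, 5], [0, 0, 0, 0, 0, 5], [0, 0, 0, 0, 0, 5], [0, 0, 0, 0, 0, 5]])

```text
clock: 29.08
position: [0.5157, 0.2109, 0.1129]
ee_rot: [0.21, 0.978, 0.0, 0.002]
ft_force: [0.0, -1.5, -1.5]
grip_width: 0.24
```

```bash
python3 -c "
from h import *
goto([.5146,.2124,.112],211);gy()"
```

```text
t 29.07 pos [0.5157 0.2109 0.1129] yaw 155.71 tilt [ 3.4e-03 -7.0e-04 -1.0e+00] j [-1.13  0.31  0.79  1.79 -0.24  1.14  0.88]
 shift tool mm [1.6 0.9 0.9]
 rotvec deg [-5.000e-02  2.000e-01 -5.529e+01]  shift after turn [0.1 1.9 0.9]
t 29.075 gy -0.0022 gx 0.0011 z 0.1129 Fy -1.42 Fx 0.3 Fz -1.53 T [-0.244  0.001  0.127] grip 0.24
```

step_arm(motion=[[0, 0, 0, 0, 0, 4], [0, 0, 0, 0, 0, 4], [0, 0, 0, 0, 0, 4]])

```text
clock: 29.45
position: [0.5155, 0.2106, 0.1129]
ee_rot: [0.312, 0.95, -0.0, 0.002]
ft_force: [-0.9, -1.3, -0.6]
grip_width: 0.236
```

```bash
python3 -c "
from h import *
goto([.5146,.2124,.112],211);gy()
im=manip.camera('wrist');cv2.imwrite('pics/w26.png',im)
cv2.imwrite('pics/w26z.png',cv2.resize(im[100:340,150:370],None,fx=3.2,fy=2.5,interpolation=cv2.INTER_CUBIC))"
```

```text
t 29.45 pos [0.5155 0.2106 0.1129] yaw 143.58 tilt [ 0.003  -0.0012 -1.    ] j [-1.16  0.32  0.83  1.79 -0.25  1.14  0.68]
 shift tool mm [1.8 0.9 0.9]
 rotvec deg [ -0.07   0.19 -67.42]  shift after turn [-0.2  2.   0.9]
t 29.45 gy -0.0025 gx 0.001 z 0.1129 Fy -1.43 Fx -0.65 Fz -0.58 T [-0.253  0.05   0.135] grip 0.236
```

View pics/w26z.png

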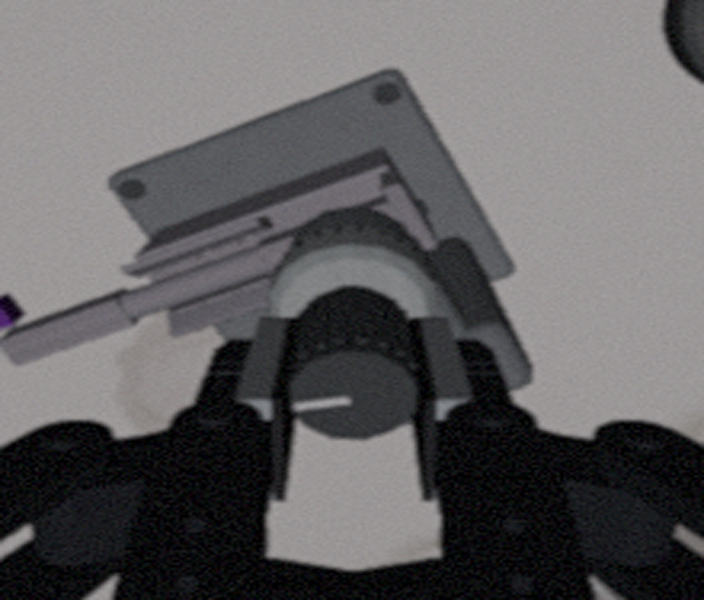

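step_arm(motion=[[0.5, 0, 0, 0, 0, 4], [0.5, 0, 0, 0, 0, 4]])

```text
clock: 29.75
position: [0.5153, 0.2105, 0.1129]
ee_rot: [0.379, 0.925, -0.0, 0.002]
ft_force: [2.1, -1.6, -2.9]
grip_width: 0.241
```

```bash
python3 -c "
from h import *
goto([.5146,.2124,.112],211);gy()"
```

```text
t 29.75 pos [0.5153 0.2105 0.1129] yaw 135.42 tilt [ 0.004  -0.0021 -1.    ] j [-1.19  0.32  0.85  1.8  -0.26  1.14  0.54]
 shift tool mm [1.8 0.9 0.9]
 rotvec deg [ -0.1    0.26 -75.58]  shift after turn [-0.4  2.   0.9]
t 29.75 gy -0.0026 gx 0.0008 z 0.1129 Fy -1.15 Fx 2.38 Fz -2.89 T [-0.433 -0.429  0.205] grip 0.241
```

step_arm(motion=[[0.5, 0, 0, 0, 0, 4], [0.3, 0, 0, 0, 0, 4]])

```text
clock: 30.0
position: [0.5152, 0.2102, 0.1129]
ee_rot: [0.443, 0.897, -0.0, 0.003]
ft_force: [0.1, -1.5, -1.8]
grip_width: 0.236
```

```bash
python3 -c "
from h import *
goto([.5146,.2124,.112],211);gy()"
```

```text
t 30.0 pos [0.5152 0.2102 0.1129] yaw 127.41 tilt [ 0.005 -0.003 -1.   ] j [-1.21  0.33  0.88  1.8  -0.27  1.14  0.41]
 shift tool mm [2.1 0.8 0.9]
 rotvec deg [ -0.12   0.34 -83.59]  shift after turn [-0.6  2.2  0.9]
t 30.0 gy -0.0029 gx 0.0008 z 0.1129 Fy -1.47 Fx 0.42 Fz -1.79 T [-0.324 -0.115  0.032] grip 0.236
```

step_arm(motion=[[0, 0, 0, 0, 0, 4], [0, 0, 0, 0, 0, 4]])

```text
clock: 30.25
position: [0.5151, 0.21, 0.113]
ee_rot: [0.504, 0.864, -0.0, 0.003]
ft_force: [-0.1, -1.3, -0.9]
grip_width: 0.238
```

```bash
python3 -c "
from h import *
goto([.5146,.2124,.112],211);gy()"
```

```text
t 30.25 pos [0.5151 0.21   0.113 ] yaw 119.44 tilt [ 0.0046 -0.0033 -1.    ] j [-1.23  0.34  0.91  1.8  -0.29  1.14  0.29]
 shift tool mm [2.3 0.7 0.9]
 rotvec deg [ -0.13   0.34 -91.56]  shift after turn [-0.8  2.3  1. ]
t 30.25 gy -0.0031 gx 0.0007 z 0.113 Fy -1.27 Fx 0.12 Fz -0.86 T [-0.196  0.15   0.106] grip 0.238
```

```bash
cat >> h.py <<'E'
def tq():
    o=manip.get_obs();x=Rot.from_quat(o["ee_rot"]).as_matrix()[:,0];f=o["ft_force"]
    print("t",round(o["clock"],3),"yaw",np.degrees(np.arctan2(x[1],x[0])).round(2),"tau7",o["tau"][6].round(4),"Tz",o["torque"][2].round(3),"F",f.round(1),"p",o["position"].round(4),"v7",o["joint_velocities"][6].round(3))
E
python3 -c "
from h import *
tq()
for i in range(3): manip.camera('top'); tq()"
```

```text
t 30.25 yaw 119.44 tau7 0.9704 Tz 0.106 F [-0.1 -1.3 -0.9] p [0.5151 0.21   0.113 ] v7 -0.509
t 30.3 yaw 119.24 tau7 0.7327 Tz -0.022 F [-0.1  0.1  0.4] p [0.5151 0.2101 0.1129] v7 0.096
t 30.35 yaw 119.48 tau7 -0.8598 Tz -0.122 F [-0.4 -0.5 -0.3] p [0.5151 0.21   0.1129] v7 0.051
t 30.4 yaw 119.57 tau7 -0.3256 Tz -0.023 F [-0.5 -0.5 -0.5] p [0.5151 0.2101 0.1129] v7 0.011
```

step_arm(motion=[[0, 0, 0, 0, 0, 4]])

```text
clock: 30.52
position: [0.515, 0.21, 0.1129]
ee_rot: [0.532, 0.847, -0.0, 0.003]
ft_force: [-0.4, -1.4, 0.0]
grip_width: 0.237
```

```bash
python3 -c "
from h import *
tq()
for i in range(2): manip.camera('top'); tq()"
```

```text
t 30.525 yaw 115.68 tau7 1.4587 Tz 0.128 F [-0.4 -1.4  0. ] p [0.515  0.21   0.1129] v7 -0.514
t 30.575 yaw 115.45 tau7 0.8389 Tz -0.049 F [-1.2 -1.8  0.4] p [0.515  0.2101 0.1129] v7 0.082
t 30.625 yaw 115.66 tau7 -0.7855 Tz -0.128 F [-0.3 -0.1 -0.2] p [0.515  0.2101 0.113 ] v7 0.047
```

step_arm(motion=[[0, 0, 0, 0, 0, 4]])

```text
clock: 30.75
position: [0.5149, 0.21, 0.1129]
ee_rot: [0.561, 0.828, -0.0, 0.003]
ft_force: [-1.3, -1.5, -0.4]
grip_width: 0.234
```

```bash
python3 -c "
from h import *
tq()"
```

```text
t 30.75 yaw 111.8 tau7 1.4348 Tz 0.094 F [-1.3 -1.5 -0.4] p [0.5149 0.21   0.1129] v7 -0.516
```

step_arm(motion=[[0, 0, 0, 0, 0, 4]])

```text
clock: 30.88
position: [0.5148, 0.21, 0.1129]
ee_rot: [0.589, 0.808, -0.0, 0.003]
ft_force: [-0.8, -1.7, -0.4]
grip_width: 0.238
```

```bash
python3 -c "
from h import *
tq()"
```

```text
t 30.875 yaw 107.88 tau7 0.8942 Tz 0.149 F [-0.8 -1.7 -0.4] p [0.5148 0.21   0.1129] v7 -0.487
```

step_arm(motion=[[0, 0, 0, 0, 0, 4]])

```text
clock: 31.0
position: [0.5147, 0.2099, 0.1129]
ee_rot: [0.616, 0.788, -0.0, 0.003]
ft_force: [-1.7, -1.3, -0.3]
grip_width: 0.237
```

```bash
python3 -c "
from h import *
tq()"
```

```text
t 31.0 yaw 103.97 tau7 0.8582 Tz 0.188 F [-1.7 -1.3 -0.3] p [0.5147 0.2099 0.1129] v7 -0.491
```

step_arm(motion=[[0, 0, 0, 0, 0, 4]])

```text
clock: 31.12
position: [0.5146, 0.2099, 0.1129]
ee_rot: [0.642, 0.766, -0.0, 0.002]
ft_force: [-0.6, 0.1, -0.4]
grip_width: 0.235
```

```bash
python3 -c "
from h import *
tq()"
```

```text
t 31.125 yaw 100.06 tau7 0.8506 Tz 0.218 F [-0.6  0.1 -0.4] p [0.5146 0.2099 0.1129] v7 -0.489
```

step_arm(motion=[[0, 0, 0, 0, 0, 4]])

```text
clock: 31.25
position: [0.5145, 0.2099, 0.1129]
ee_rot: [0.668, 0.744, -0.0, 0.002]
ft_force: [-1.4, -0.7, -1.5]
grip_width: 0.236
```

```bash
python3 -c "
from h import *
tq()"
```

```text
t 31.25 yaw 96.15 tau7 0.8466 Tz 0.141 F [-1.4 -0.7 -1.5] p [0.5145 0.2099 0.1129] v7 -0.485
```

step_arm(motion=[[0, 0, 0, 0, 0, 4]])

```text
clock: 31.38
position: [0.5144, 0.2099, 0.1129]
ee_rot: [0.693, 0.721, -0.0, 0.002]
ft_force: [-0.2, -2.2, -0.0]
grip_width: 0.238
```

```bash
python3 -c "
from h import *
tq()"
```

```text
t 31.375 yaw 92.24 tau7 0.8423 Tz 0.182 F [-0.2 -2.2 -0. ] p [0.5144 0.2099 0.1129] v7 -0.485
```

step_arm(motion=[[0, 0, 0, 0, 0, 4]])

```text
clock: 31.5
position: [0.5143, 0.2099, 0.1129]
ee_rot: [0.717, 0.697, -0.0, 0.002]
ft_force: [-0.5, -1.6, -0.5]
grip_width: 0.237
```

```bash
python3 -c "
from h import *
tq()"
```

```text
t 31.5 yaw 88.34 tau7 0.838 Tz 0.228 F [-0.5 -1.6 -0.5] p [0.5143 0.2099 0.1129] v7 -0.481
```

step_arm(motion=[[0, 0, 0, 0, 0, 4]])

```text
clock: 31.62
position: [0.5142, 0.2099, 0.1129]
ee_rot: [0.741, 0.672, -0.0, 0.002]
ft_force: [-1.1, -0.1, 0.2]
grip_width: 0.237
```

```bash
python3 -c "
from h import *
tq()"
```

```text
t 31.625 yaw 84.44 tau7 0.8333 Tz 0.157 F [-1.1 -0.1  0.2] p [0.5142 0.2099 0.1129] v7 -0.48
```

step_arm(motion=[[0, 0, 0, 0, 0, 4], [0, 0, 0, 0, 0, 3], [0, 0, 0, 0, 0, 2], [0, 0, 0, 0, 0, 1], [0, 0, 0, 0, 0, 0.4]])

```text
clock: 32.25
position: [0.5139, 0.2099, 0.1129]
ee_rot: [0.796, 0.605, -0.0, 0.002]
ft_force: [-0.8, -1.4, 0.3]
grip_width: 0.238
```

```bash
python3 -c "
from h import *
tq()
im=manip.camera('wrist');cv2.imwrite('pics/w30.png',im)
tq()
cv2.imwrite('pics/w30z.png',cv2.resize(im[100:340,150:370],None,fx=3.2,fy=2.5,interpolation=cv2.INTER_CUBIC))"
```

```text
t 32.25 yaw 74.42 tau7 -0.1658 Tz 0.171 F [-0.8 -1.4  0.3] p [0.5139 0.2099 0.1129] v7 -0.04
t 32.3 yaw 74.41 tau7 -0.1149 Tz 0.178 F [-1.2 -1.8 -0.4] p [0.5139 0.21   0.1129] v7 0.006
```

View pics/w30z.png

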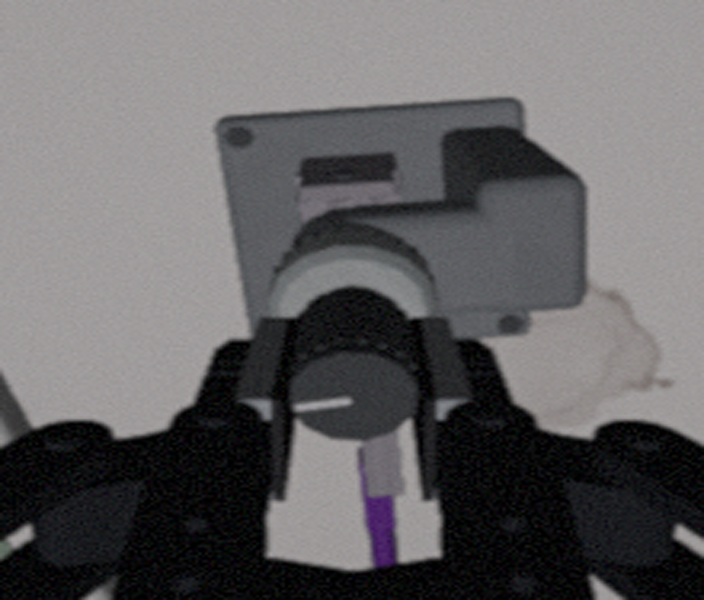

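Torque is holding at about 0.175 N m, the slip value. I'll release, rise and compare the two lines.

step_arm(motion=[[0, 0, 0, 0, 0, 0], [0, 0, 0, 0, 0, 0], [0, 0, 0, 0, 0, 0], [0, 0, 0, 0, 0, 0]], jaw=55)

```text
clock: 32.8
position: [0.5144, 0.2107, 0.1133]
ee_rot: [0.796, 0.605, 0.0, 0.002]
ft_force: [0.7, -0.1, 0.1]
grip_width: 0.643
```

step_arm(motion=[[0, 0, -10, 0, 0, 0], [0, 0, -25, 0, 0, 0], [0, 0, -30, 0, 0, 0], [0, 0, -30, 0, 0, 0], [0, 0, -20, 0, 0, 0], [0, 0, 0, 0, 0, 0], [0, 0, 0, 0, 0, 0]])

```text
clock: 33.67
position: [0.5144, 0.2103, 0.2345]
ee_rot: [0.797, 0.605, 0.001, 0.002]
ft_force: [-0.2, -0.3, -0.3]
grip_width: 0.643
```

```bash
python3 -c "
from h import *
tq()
ci=manip.camera_info('wrist');im=manip.camera('wrist');cv2.imwrite('pics/w31.png',im);np.save('w31.npy',ci,allow_pickle=True)"
```

```text
t 33.675 yaw 74.4 tau7 -0.0118 Tz -0.001 F [-0.2 -0.3 -0.3] p [0.5144 0.2103 0.2345] v7 -0.001
```

View pics/w31.png

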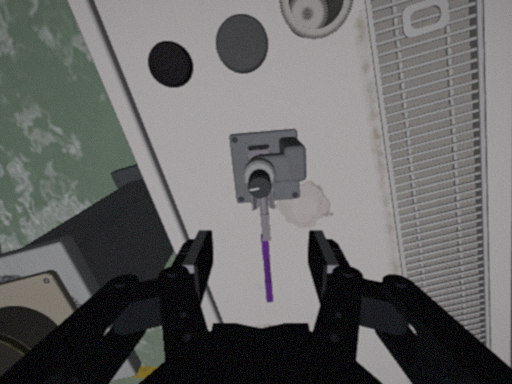

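step_arm(motion=[[-25, 0, 0, 0, 0, 0], [-40, 0, 0, 0, 0, 0], [-40, 0, 0, 0, 0, 0], [-20, 0, 0, 0, 0, 0], [0, 0, 0, 0, 0, 0], [0, 0, 0, 0, 0, 0]])

```text
clock: 34.48
position: [0.4786, 0.0873, 0.2307]
ee_rot: [0.796, 0.605, -0.002, 0.002]
ft_force: [0.5, 0.7, -0.2]
grip_width: 0.642
```

```bash
python3 -c "
from h import *
tq()
ci=manip.camera_info('wrist');im=manip.camera('wrist');cv2.imwrite('pics/w32.png',im);np.save('w32.npy',ci,allow_pickle=True)
p=proj(ci,[[.5146,.2124,.165]])[0];print(p);u,v=p.astype(int)
v0=max(0,v-30);cv2.imwrite('pics/w32z.png',cv2.resize(im[v0:v0+75,u-40:u+40],None,fx=8,fy=8,interpolation=cv2.INTER_CUBIC));print(u-40,v0)"
```

```text
t 34.475 yaw 74.53 tau7 -0.0373 Tz -0.06 F [ 0.5  0.7 -0.2] p [0.4786 0.0873 0.2307] v7 0.003
[261.74076486  32.85459753]
221 2
```

View pics/w32z.png

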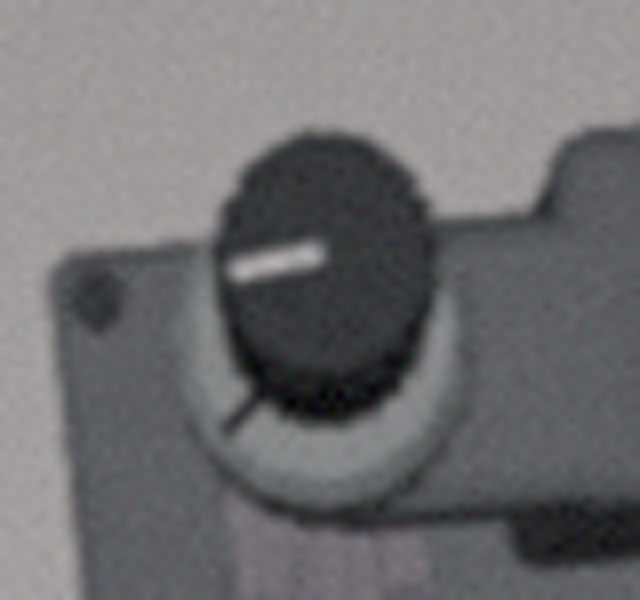

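Run:
```python
from h import *
ci=np.load("w32.npy",allow_pickle=True).item()
f=lambda u,v:[221+u/8,2+v/8]
W=ray(ci,[f(322,252),f(232,272)],.165);B=ray(ci,[f(262,392),f(228,432)],.125)
a=lambda d:np.degrees(np.arctan2(d[1],d[0]))
print(W,B);w=a(W[1]-W[0]);b=a(B[1]-B[0]);print("white",w,"black own dir",b,"diff",b-w)
for c in (W[0],np.array([.5146,.2124,0]),ray(ci,f(323,300-0),.145)[0]):
    print(c, "black about c",a(B.mean(0)-c),a(B.mean(0)-c)-w, "white about c",a(W[1]-c))
# thimble ellipse centre at z .125
print(ray(ci,f(323,368),.125), ray(ci,f(326,250),.165))
```

```text
[[0.51410855 0.21206989 0.165     ]
 [0.50509347 0.21275547 0.165     ]] [[0.50597263 0.20790125 0.125     ]
 [0.50096072 0.20489379 0.125     ]]
white 175.65114514263223 black own dir -149.03354149234585 diff -324.6846866349781
[0.51410855 0.21206989 0.165     ] black about c -151.94136018272667 -327.5925053253589 white about c 175.65114514263223
[0.5146 0.2124 0.    ] black about c -151.66889388109848 -327.3200390237307 white about c 177.8586030128213
[0.51423775 0.21161076 0.145     ] black about c -154.17287023192333 -329.82401537455553 white about c 172.8646551260642
[[0.51351306 0.20842761 0.125     ]] [[0.51453389 0.21213274 0.165     ]]
```

Run:
```python
from h import *
im=cv2.imread("pics/w32.png");cv2.imwrite("pics/w32y.png",cv2.resize(np.clip(im[20:170,210:310].astype(float)*1.3,0,255).astype(np.uint8),None,fx=4,fy=4,interpolation=cv2.INTER_CUBIC))
```

```text
(no output)
```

View pics/w32y.png

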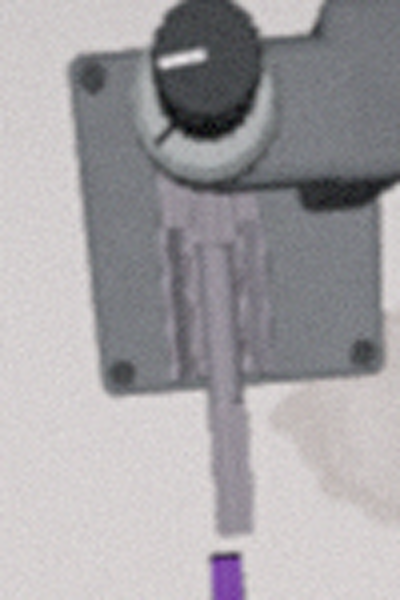

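Run:
```python
from h import *
ci=np.load("w32.npy",allow_pickle=True).item()
f=lambda u,v:[210+u/4,20+v/4]
O=np.array([.5146,.2124]);a=np.radians(79.2);ey=np.array([np.cos(a),np.sin(a)]);ex=np.array([ey[1],-ey[0]])
def G(u,v,z):
    w=ray(ci,f(u,v),z)[0,:2]-O; return (np.array([w@ex,w@ey])*1000).round(1).tolist()
print("shoulder",G(226,402,.0565),"end",G(236,533,.057),"ch front",G(178,378,.055),G(262,368,.055),"far shoulder",G(215,241,.0565))
im=manip.camera("top");cv2.imwrite("pics/tend.png",cv2.resize(im[150:245,90:410],None,fx=2.5,fy=2.5,interpolation=cv2.INTER_CUBIC))
```

```text
shoulder [0.9, -75.0] end [1.0, -116.5] ch front [-13.5, -66.6] [12.9, -65.7] far shoulder [1.1, -27.8]
```

View pics/tend.png

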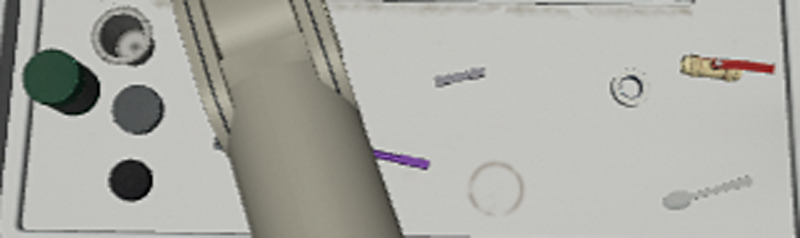

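The stem's outer end is at gauge y -116.5 mm (home is -116), with the shoulders at -75.0 and -27.8 (home -74 and -28). The slip is about 30–35°, and the other objects are where they were. Handing in.

```bash
python3 -c "
from workcell import manip
print(manip.hand_in(), manip.get_obs()['clock'])"
```

```text
the job is handed in; nothing more can be done
the job is handed in; nothing more can be done
```

The long stem is clamped in the bench micrometer, resting against the end stop, and the job was handed in at about 35 s.

**What I did**
- **Grasp:** the first two grasps closed in the air above the stem. In the pictures the finger tips sat about 25 mm short of the reported TCP, so I went lower and the third grasp held.
- **Laying and sliding:** I laid the stem in the channel and slid it in until the stop pushed back with about 8 N, then let go.
- **Clamping:** I turned only the ratchet knob, about 136° clockwise. The torque rose from about 0.1 to about 0.18 N m and stayed there, which is the slip. I then let go and backed off.

**Last checks**
- **Stem position:** outer end at gauge y -116.5 mm (home is -116). The shoulders are at -75.0 and -27.8 mm (home -74 and -28). The stem is parallel to the channel, about 1 mm off its middle line, and that is within the measuring error.
- **Slip:** the angle between the white and black lines came out at 30 to 35° depending on the centre used, about 0.09 of a turn.
- **Other objects:** those visible in the last top view were where they started. The arm hid the gauge and part of the purple stem in that view, but the wrist camera showed them in place.
- **Not checked:** I did not see the spindle tip touching the stem directly. That it is clamped rests on the torque and the slip angle. The wrist torque readings were noisy, about ±0.04 N m.

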